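# Reset a power console and hold its keyed bypass switch on

## Robot

A 7-joint arm with a two-finger parallel gripper is mounted at the origin on the work surface. World frame = base frame: x ahead of the robot, y to its left, z up, the work surface at z = 0. Lengths are in m, angles in rad, forces in N, time in s.
With the tool pointing down it reaches from about 0.425 to 0.875 m from the base axis. Payload 9.9 kg.
Tool frame: the origin (TCP) lies between the finger pads; the fingertips stand 11 mm ahead of it and the grasp point (between the pads) lies 8 mm behind it (tcp_to_tips is the distance from the TCP to the fingertips, in m); z points along the fingers, x is the direction in which the jaws open and shut, and the axes are right-handed (so a half turn about z gives the same grasp; the last joint's range is limited). The gripper opens to 85 mm and grips with 20 to 120 N. Pads are 22 mm wide; open, the fingers measure 114 mm over their backs; the gripper's body (76 mm by 85 mm) begins 54 mm behind the grasp point. The pads swing forward as they close: fully open they stand 13 mm farther back than shut.
Start: joints at [1.191, 0.576, 0.025, 1.437, -0.015, 1.129, -0.057], TCP at [0.197, -0.646, 0.242] pointing down, gripper open.
Joint ranges: [-2.76, 2.76], [-0.34, 2.15], [-1.52, 1.57], [0.19, 2.46], [-1.09, 4.23], [0.17, 1.99], [-2.82, 2.82]. Speed limits (rad/s): [2.22, 2.22, 3.01, 3.01, 3.14, 3.14, 3.14].

## Interface

Orientations are given as a unit quaternion [w, x, y, z].
In Python, from plant import * gives the robot as it stands.
- The arm moves only by the shell command python3 -m handwheel 'ROWS' [FORCE]. ROWS is JSON, a list of rows, each an object with "travel": the shift along the tool's x, y, z in m, a list of three; "turn": the turn, a rotation vector about the tool's x, y, z in degrees, a list of three; "claw": the closure, from -1 (fully open) to 1 (shut). A call has 1 to 20 rows; each row shifts and turns the pose as measured when the row begins, along the tool's axes as they then stand; what a row does not reach is not made up. A row lasts 1/12 s, in which the tool goes at most 41.7 mm and 7.16 degrees, less where a joint would pass 70% of its speed; a pose out of reach is approached as far as the arm can. A call is refused whole if a number of a shift passes 0.0417 or a number of a turn 7.16, either way. A call with a gripper value outside its range is refused whole. The fingers move at their own pace and stop on an object; FORCE is the grip in N (left out, the last holds). Time passes only in rows, so rows that do not move let the fingers close. It gives the time, the measured TCP pose, the force and the opening at its end, in the units of the state.
- state(): the state, without advancing time (a new reading comes with each control period).
- grab_frame(name): name is "scene" or "top"; returns (picture, depth): 384x512x3 uint8, blue, green, red; 384x512 float32, m along the optical axis (not along the pixel's ray), 0 where there is no reading.
- get_calibration(name): a dict with "intrinsics" (3x3 intrinsics, pixels), "T" (4x4, takes a point from camera to world coordinates). Camera axes: x right, y down, z forward; pixel columns grow to the right and rows downward; lengths in m; the calibration is good to about 2 mm. A picture is of the moment at which its call begins. get_calibration takes no time and is no camera call.
- job_done(): hands the job in, once; it reports no verdict.
The state is a dict: "t": time; "joints": joint angles; "qd": joint speeds; "tau": joint torques, N m; "tool_pos": TCP position; "orientation": TCP orientation; "contact_force": force on the tool from outside, world axes, zero at the start; "moment": the same for the moment, N m; "finger_gap": finger opening in m.
Only numpy, scipy, OpenCV 4.12 (cv2) and the standard library are available. Lean on these libraries where they do the work, as an engineer would, in place of code of your own. Each camera call takes 0.05 s, during which the arm holds its last target.

## Task

Clear the fault on the power console: press its recessed reset button fully down with the tip of the stylus, then stand the stylus back in its stand. Then take the service key from its holder, push it fully home in the console's key switch past the sticky pins, wiggling it if it catches, and turn it a quarter turn clockwise to the stop. Finish while still gripping the key and holding it turned against its spring, and leave the other things on the table where they are.

Things in the scene. Friction and masses are not known exactly. Their poses are not given: they have to be found in the camera images.
- console: Grey fixed box, 150 (x) x 210 (y) x 60 mm high; origin at the centre of its underside, on the table. Its flat top carries the steel key switch on its axis at (0, +50) mm and the recessed button at (0, -50) mm of its own frame; nothing on the top stands up more than 3 mm.
- keyway (a point): Centre of the mouth of the upright keyway in the round steel plug's face (36 mm across), on its turning axis, 60 mm above the table. Slot 15.5 mm along this frame's x, 6.5 mm along y, 34 mm deep, mouth bevelled 3.5 mm; it turns with the plug. z is up. Two pairs of sticky side pins, 10 and 21 mm deep, catch the blade: 5 to 12 N of push each, less if wiggled. The key fits either way round.
- bypass_lock (a joint): Turn of the key switch's plug in rad: 0 at rest (the slot is then along the console's x), positive clockwise seen from above (so its yaw falls), stop at 1.5. A spring drives it back to 0 with about 0.03 N m at rest and 0.12 N m at the stop. The blade has about 0.1 rad of play in the slot, so the plug lags the key by 0.1 to 0.15 rad.
- reset_button (a joint): Travel of the reset button in m: 0 released, 0.004 fully down. It springs back; about 2 N starts it and 4.2 N takes it fully down.
- button_top (a point): Centre of the reset button's black top, 12 mm across. Released it lies 6 mm below the console's top (54 mm above the table), at the bottom of a round recess 14 mm across.
- recess_rim (a point): Centre of the mouth of the button's recess, level with the console's top (60 mm above the table).
- stylus_grip (a point): Centre of the stylus's round black handle, 12 mm in diameter and 65 mm long (32.5 mm above and below this point; the top 12 mm carries a steel band 12.8 mm across). The stylus stands upright, 106 mm long, 35 g, its z axis along it and up; the tip is 73.5 mm below this point. While it stands in its stand this point is 82.5 mm above the table.
- stylus_tip (a point): The flat end of the stylus's steel tip, 5 mm in diameter and 18 mm long; above it comes an 18 mm long shank of 10 mm diameter, then the collar.
- stylus_collar (a point): Centre of the underside of the stylus's collar (22 mm across, 5 mm thick), 36 mm above the tip. The collar rests on the stand.
- stand_mouth (a point): Centre of the round hole in the top of the fixed aluminium stylus stand, a block 50 x 50 x 45 mm: 45 mm above the table, hole 14 mm across with a 2 mm bevelled mouth, 41 mm deep.
- key_bow (a point): Centre of the key's flat black head, 34 mm wide (its x), 9 mm thick (its y) and 36 mm high (its z, up). The key stands upright, 50 g, blade down; this point is 28 mm above the underside of its shoulder, 63 mm above the table while in the holder. Grip the head across its 9 mm thickness.
- key_shoulder (a point): Centre of the underside of the key's steel shoulder (22 x 10 x 10 mm, under the head). Below it is the blade, 14 mm wide (x), 5 mm thick (y), 28 mm long, with a rounded nose. Fully home, the shoulder rests on the face of the plug.
- holder_mouth (a point): Centre of the mouth of the slot in the top of the fixed white key holder, a block 50 x 50 x 35 mm, 35 mm above the table; the slot (16 x 7 mm) lies along its x. The key's shoulder rests on it.
- tape_roll: Bystander: roll of grey tape, 76 mm across, 24 mm high, lying flat. Origin at its underside.
- screwdriver: Bystander: screwdriver with black handle, 170 mm, lying. Origin at its underside.
- mug: Bystander: white mug, 76 mm across, 85 mm high. Origin at its underside.
- mouse: Bystander: black computer mouse, 100 x 58 x 31 mm. Origin at its underside.
- flashlight: Bystander: aluminium flashlight, 125 mm, lying. Origin at its underside.
- net_switch: Bystander: small dark network switch, 80 x 170 x 30 mm. Origin at its underside.
- parts_tray: Bystander: grey open tray with one divider, 90 x 130 x 30 mm. Origin at its underside.

How it is judged:
On the way, in this order (a step that is already met when the one before it is completed fails the run):
1. the held stylus's tip presses the reset button fully down (value of joint reset_button above 0.003 m and distance between stylus_tip and button_top below 0.007 m and contact force between the fingers and stylus above 0.5 N), for 0.1 s.
2. the stylus stands in its stand again, let go (horizontal distance between stylus_collar and stand_mouth below 0.006 m and z of stylus_collar in the frame of stand_mouth below 0.005 m and angle between stylus_tip's own z axis and vertical below 0.15 rad and contact force between the fingers and stylus below 0.1 N), for 0.2 s.
3. the key is fully home in the key switch, not yet turned (horizontal distance between key_shoulder and keyway below 0.004 m and z of key_shoulder in the frame of keyway below 0.003 m and value of joint bypass_lock below 0.3 rad), for 0.1 s.
4. the key switch is turned a quarter by the held key (horizontal distance between key_shoulder and keyway below 0.004 m and z of key_shoulder in the frame of keyway below 0.003 m and contact force between the fingers and key above 1 N and value of joint bypass_lock above 1.25 rad), for 0.2 s.
At the end, for the whole second after the job is handed in: Fingers grip the key (over 1 N), its shoulder is within 3 mm of the plug's face and 4 mm of its axis, and the plug is held past 1.25 rad; button released; stylus in its stand (within 6 mm of the axis, collar within 5 mm of the top, tilt under 0.15 rad) (all of step 4 and horizontal distance between stylus_collar and stand_mouth below 0.006 m and z of stylus_collar in the frame of stand_mouth below 0.005 m and angle between stylus_tip's own z axis and vertical below 0.15 rad and value of joint reset_button below 0.0015 m); the arm keeps its last pose, push and grip.
It fails at once if a bystander is moved by more than 30 mm (distance of any of tape_roll, screwdriver, mug, mouse, flashlight, net_switch, parts_tray from where it was at the start of the episode above 0.03 m).
It also fails if it takes over 72 s, if anything falls off the work surface, if the arm or the gripper's body presses on something with over 40 N, if the wrist force passes 120 N, or if a joint passes its speed limit or range.

## Working session

There is one attempt and no reset: what is moved stays moved. The work goes in short steps, Python scripts to look and compute and a shell command to move; the robot and the scene stay as the last step left them, time stands still between calls to the robot, and variables do not carry over. Pictures are saved under pics/ and viewed, and the job is handed in when it is done.

```bash
ls; mkdir -p pics
python3 - <<'E'
from plant import *
import cv2,numpy as np
np.set_printoptions(precision=4,suppress=True)
print(state())
for n in("scene","top"):
    p,d=grab_frame(n); cv2.imwrite(f"pics/{n}0.png",p); np.save(f"pics/{n}0.npy",d)
    c=get_calibration(n);print(n,c["intrinsics"],c["T"])
E
```

```text
pics
{'t': 0.0, 'joints': array([ 1.1912,  0.5765,  0.0249,  1.438 , -0.015 ,  1.129 , -0.0565]), 'qd': array([-0.    ,  0.0009, -0.0007, -0.0008, -0.0002,  0.0025,  0.0005]), 'tau': array([ -0.0001, -76.5754,   2.2501, -28.5963,   0.0152,   0.0128,
         0.    ]), 'tool_pos': array([ 0.1966, -0.6453,  0.2414]), 'orientation': array([-0.0005,  0.8036, -0.5952, -0.0007]), 'contact_force': array([-0.2956, -0.7107,  0.9022]), 'moment': array([-0.011 , -0.0367,  0.044 ]), 'finger_gap': 0.08558306899584354}
scene [[486.4665   0.     259.058 ]
 [  0.     486.4665 189.8926]
 [  0.       0.       1.    ]] [[-0.8172  0.3735 -0.4389  1.0721]
 [ 0.5761  0.55   -0.6047  0.6907]
 [ 0.0155 -0.747  -0.6646  0.863 ]
 [ 0.      0.      0.      1.    ]]
top [[391.8698   0.     259.686 ]
 [  0.     391.8698 188.9226]
 [  0.       0.       1.    ]] [[-0.0239 -0.9895  0.1423  0.4293]
 [-0.9997  0.0249  0.0052 -0.0032]
 [-0.0087 -0.1422 -0.9898  0.9895]
 [ 0.      0.      0.      1.    ]]
```

View pics/scene0.png

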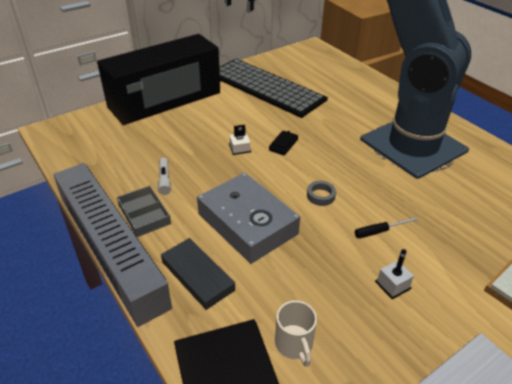

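View pics/top0.png

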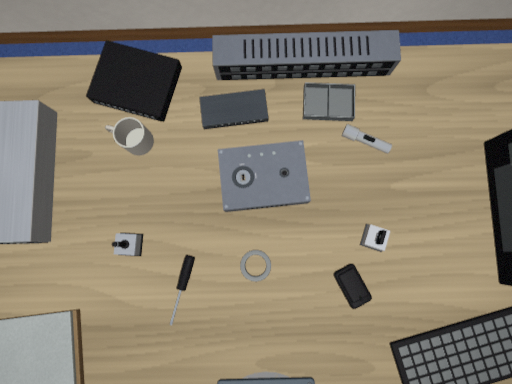

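The top view shows the key switch at about (243,177), the button at (284,173), the stylus stand at (127,244) and the key holder at (376,237). Next I'll take close-ups and depth readings.

```bash
cat > h.py <<'E'
import numpy as np,cv2
from plant import *
np.set_printoptions(precision=4,suppress=True)
def ray(n,u,v):
    c=get_calibration(n);K=c["intrinsics"];T=c["T"]
    d=T[:3,:3]@np.linalg.inv(K)@np.array([u,v,1.]);return T[:3,3],d
def atz(n,u,v,z):
    o,d=ray(n,u,v);return o+d*(z-o[2])/d[2]
def cloud(n,D):
    c=get_calibration(n);K=c["intrinsics"];T=c["T"]
    v,u=np.mgrid[:D.shape[0],:D.shape[1]]
    P=np.stack([(u-K[0,2])/K[0,0]*D,(v-K[1,2])/K[1,1]*D,D],-1)
    return P@T[:3,:3].T+T[:3,3]
def proj(n,P):
    c=get_calibration(n);K=c["intrinsics"];T=c["T"]
    q=K@(T[:3,:3].T@(np.array(P)-T[:3,3]));return q[:2]/q[2]
def crop(img,u,v,r,s):
    u,v=int(u),int(v);return cv2.resize(img[max(v-r,0):v+r,max(u-r,0):u+r],None,fx=s,fy=s,interpolation=cv2.INTER_CUBIC)
E
python3 - <<'E'
from h import *
t=cv2.imread("pics/top0.png");s=cv2.imread("pics/scene0.png")
a=np.hstack([crop(t,127,244,25,8),crop(t,376,237,25,8)])
cv2.imwrite("pics/c1.png",a)
cv2.imwrite("pics/c2.png",crop(t,264,176,50,6))
b=np.hstack([crop(s,398,275,30,6),crop(s,240,140,30,6)]);cv2.imwrite("pics/c3.png",b)
D=np.load("pics/top0.npy");C=cloud("top",D)
for u,v in[(243,177),(230,160),(284,173),(120,244),(135,240),(376,230),(380,237),(134,250),(300,250)]:print(u,v,C[v,u])
# console top
m=(abs(C[...,2]-.06)<.006);m[:,:210]=0;m[:,320:]=0;m[:130]=0;m[220:]=0
n,l,st,ce=cv2.connectedComponentsWithStats(m.astype(np.uint8));i=1+np.argmax(st[1:,4]);
pts=C[l==i];r=cv2.minAreaRect((pts[:,:2]*1000).astype(np.float32));print("console",r,pts[:,2].mean(),st[i])
for nm,z,(u0,u1,v0,v1) in[("stand",.045,(105,150,225,265)),("holder",.035,(355,395,220,255))]:
    m=np.zeros(D.shape,bool);m[v0:v1,u0:u1]=abs(C[v0:v1,u0:u1,2]-z)<.005
    pts=C[m];print(nm,cv2.minAreaRect((pts[:,:2]*1000).astype(np.float32)),pts[:,2].mean(),len(pts))
E
```

```text
243 177 [0.599  0.0428 0.0256]
230 160 [0.6351 0.0718 0.0618]
284 173 [ 0.6016 -0.0583  0.0524]
120 244 [0.4398 0.3233 0.089 ]
135 240 [0.449  0.3036 0.0445]
376 230 [ 0.4592 -0.2773  0.034 ]
380 237 [ 0.4416 -0.2731  0.0768]
134 250 [0.4253 0.3044 0.0479]
300 250 [ 0.4153 -0.0947  0.0009]
console ((599.2938842773438, -7.544517517089844), (150.76715087890625, 210.2356414794922), 4.620947360992432) 0.05991265284258492 [ 218  140   93   70 5303]
stand ((441.4316101074219, 328.0582580566406), (51.36518096923828, 49.795021057128906), 85.27379608154297) 0.044533255979394476 372
holder ((442.87847900390625, -277.8154602050781), (50.52470016479492, 50.433597564697266), 70.05099487304688) 0.03481258261593507 326
```

View pics/c1.png

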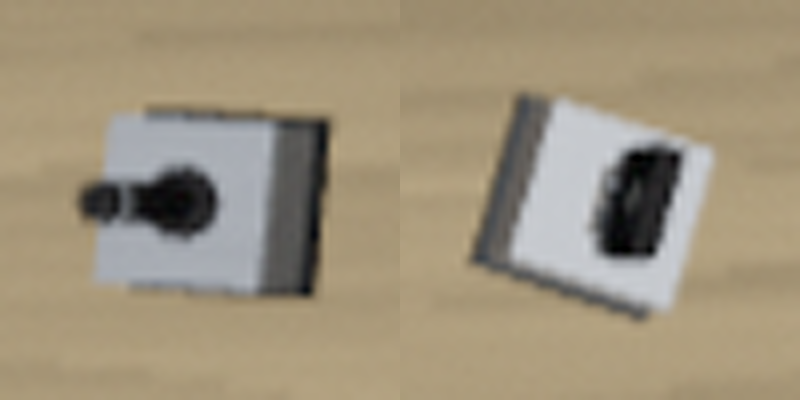

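View pics/c2.png

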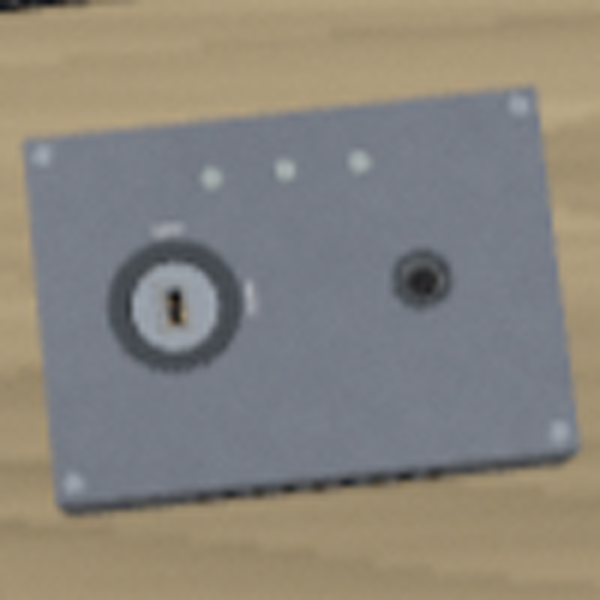

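View pics/c3.png

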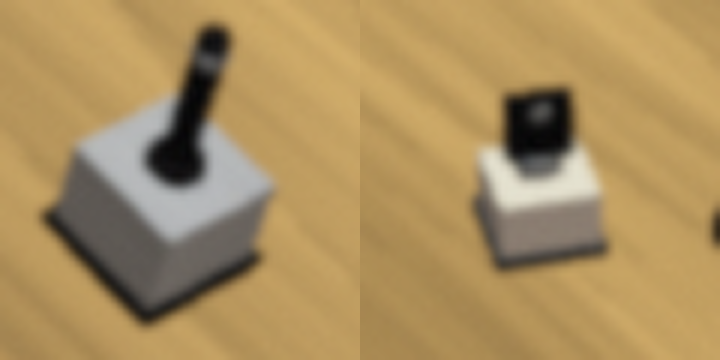

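Run:
```python
from h import *
f=lambda x,s,o:(x+.5)/s-.5+o
print("keyway",atz("top",f(175,6,214),f(306,6,126),.06),"plug", atz("top",f(175,6,214),f(306,6,126),.06))
print("button",atz("top",f(422,6,214),f(280,6,126),.057))
print("stylus top",atz("top",f(99,8,102),f(200,8,219),.115),"collar",atz("top",f(182,8,102),f(202,8,219),.05))
print("stylus top scene",atz("scene",f(212,6,368),f(38,6,245),.115),"collar",atz("scene",f(176,6,368),f(160,6,245),.048))
y=np.deg2rad(4.62);c=np.array([.5993,-.0075]);
for k in(.05,-.05):
    P=c+k*np.array([-np.sin(y),np.cos(y)]);print(P,proj("top",[*P,.06]),proj("scene",[*P,.06]))
# key head top cluster
D=np.load("pics/top0.npy");C=cloud("top",D)
m=np.zeros(D.shape,bool);m[220:255,355:395]=C[220:255,355:395,2]>.07
print("key",C[m].mean(0),m.sum())
m=np.zeros(D.shape,bool);m[225:265,100:150]=C[225:265,100:150,2]>.105
print("sty",C[m].mean(0),m.sum())
Ds=np.load("pics/scene0.npy");Cs=cloud("scene",Ds)
for nm,z,(u0,u1,v0,v1),lo in[("stand",.045,(370,425,245,300),.06),("holder",.035,(220,260,120,160),.05),("console",.06,(190,305,170,265),.07)]:
    S=Cs[v0:v1,u0:u1].reshape(-1,3);q=S[abs(S[:,2]-z)<.005]
    h=S[S[:,2]>lo]
    print(nm,cv2.minAreaRect((q[:,:2]*1000).astype(np.float32)),q[:,2].mean(),"above",h.mean(0) if len(h) else 0, cv2.minAreaRect((h[:,:2]*1000).astype(np.float32)) if len(h) else 0)
```

```text
keyway [0.594  0.0417 0.06  ] plug [0.594  0.0417 0.06  ]
button [ 0.6026 -0.0579  0.057 ]
stylus top [0.4408 0.3274 0.115 ] collar [0.4405 0.3272 0.05  ]
stylus top scene [0.4433 0.3281 0.115 ] collar [0.4411 0.328  0.048 ]
[0.5953 0.0423] [242.4857 176.0592] [260.6696 217.8175]
[ 0.6033 -0.0573] [283.7568 171.7315] [234.4664 195.3404]
key [ 0.4418 -0.2557  0.1483] 79
sty [0.4385 0.2488 0.3208] 38
stand ((440.6301574707031, 328.4896545410156), (51.94710159301758, 53.48731231689453), 83.73738861083984) 0.04559250039790877 above [0.5092 0.3675 0.1721] ((753.3762817382812, 511.24908447265625), (731.4339599609375, 12.331023216247559), 30.343677520751953)
holder ((442.5574035644531, -277.3020324707031), (55.48945617675781, 50.36027526855469), 69.37466430664062) 0.035567371185999806 above [ 0.4712 -0.2341  0.1024] ((760.5448608398438, 196.75375366210938), (1167.5380859375, 31.74032211303711), 56.199607849121094)
console ((597.97998046875, -7.859893798828125), (153.578857421875, 214.1612548828125), 4.840577125549316) 0.06070724285737018 above [1.0721 0.6907 0.863 ] ((1072.108642578125, 690.6831665039062), (0.0, 0.0), 0.0)
```

```bash
cat > s.py <<'E'
from h import *
import sys
from scipy.spatial.transform import Rotation as R
def rep(tp=None,yaw=None):
    s=state();q=s["orientation"];M=R.from_quat([q[1],q[2],q[3],q[0]]).as_matrix()
    print("t",round(s["t"],2),"pos",s["tool_pos"]*1000,"yaw",round(np.degrees(np.arctan2(M[1,0],M[0,0])),2),"zax",M[:,2],"F",s["contact_force"],"M",s["moment"],"gap",round(s["finger_gap"]*1000,1))
    if yaw is not None:
        y=np.deg2rad(yaw);T=np.array([[np.cos(y),np.sin(y),0],[np.sin(y),-np.cos(y),0],[0,0,-1]]).T
        print("turn deg",np.degrees(R.from_matrix(M.T@T).as_rotvec()))
    if tp is not None: 
        d=np.array(tp)-s["tool_pos"];print("tool mm",M.T@d*1000,"world",d*1000)
a=[float(x) for x in sys.argv[1:]]
rep(a[:3] if len(a)>=3 else None,a[3] if len(a)>3 else None)
E
python3 -m handwheel '[{"travel":[0.03,0,0],"turn":[0,0,-7],"claw":-1},{"travel":[0,0,0],"turn":[0,0,-7],"claw":-1},{"travel":[0,0,0],"turn":[0,0,-7],"claw":-1},{"travel":[0,0,0],"turn":[0,0,-7],"claw":-1},{"travel":[0,0,0],"turn":[0,0,-7],"claw":-1},{"travel":[0,0,0],"turn":[0,0,-7],"claw":-1},{"travel":[0,0,0],"turn":[0,0,-7],"claw":-1},{"travel":[0,0,0],"turn":[0,0,-7],"claw":-1},{"travel":[0,0,0],"turn":[0,0,-7],"claw":-1},{"travel":[0,0,0],"turn":[0,0,-7],"claw":-1}]' 30
python3 s.py 0.6 -0.1 0.22 0
```

```text
t: 0.93
tool_pos: [0.2046, -0.671, 0.2337]
orientation: [-0.008, 1.0, -0.013, -0.003]
contact_force: [0.3, -0.0, 0.7]
finger_gap: 0.0855
t 0.93 pos [ 204.5796 -670.9801  233.7356] yaw -1.5 zax [-0.0061  0.0153 -0.9999] F [ 0.3221 -0.0002  0.7481] M [-0.0197  0.026   0.039 ] gap 85.5
turn deg [-0.8718  0.3613 -1.5065]
tool mm [ 380.3817 -580.9233   20.0539] world [395.4204 570.9801 -13.7356]
```

```bash
python3 -m handwheel '[{"travel":[0.022,-0.033,0],"turn":[-0.9,0.4,-1.5],"claw":-1},{"travel":[0.022,-0.033,0],"turn":[0,0,0],"claw":-1},{"travel":[0.022,-0.033,0],"turn":[0,0,0],"claw":-1},{"travel":[0.022,-0.033,0],"turn":[0,0,0],"claw":-1},{"travel":[0.022,-0.033,0],"turn":[0,0,0],"claw":-1},{"travel":[0.022,-0.033,0],"turn":[0,0,0],"claw":-1},{"travel":[0.022,-0.033,0],"turn":[0,0,0],"claw":-1},{"travel":[0.022,-0.033,0],"turn":[0,0,0],"claw":-1},{"travel":[0.022,-0.033,0],"turn":[0,0,0],"claw":-1},{"travel":[0.022,-0.033,0],"turn":[0,0,0],"claw":-1},{"travel":[0.022,-0.033,0],"turn":[0,0,0],"claw":-1},{"travel":[0.022,-0.033,0],"turn":[0,0,0],"claw":-1},{"travel":[0.022,-0.033,0],"turn":[0,0,0],"claw":-1},{"travel":[0.022,-0.033,0],"turn":[0,0,0],"claw":-1},{"travel":[0.022,-0.033,0],"turn":[0,0,0],"claw":-1},{"travel":[0.022,-0.033,0],"turn":[0,0,0],"claw":-1}]'
python3 s.py 0.441 0.328 0.2 0
```

```text
t: 2.27
tool_pos: [0.5577, -0.1271, 0.2251]
orientation: [-0.001, 1.0, -0.005, -0.005]
contact_force: [1.1, -0.1, 0.2]
finger_gap: 0.0855
t 2.27 pos [ 557.7406 -127.1434  225.076 ] yaw -0.57 zax [-0.0097  0.0016 -1.    ] F [ 1.07   -0.1493  0.1624] M [-0.0578 -0.0405 -0.0043] gap 85.5
turn deg [-0.0871  0.557  -0.5716]
tool mm [-121.0228 -453.9177   26.9232] world [-116.7406  455.1434  -25.076 ]
```

```bash
python3 -m handwheel '[{"travel":[-0.01,-0.038,0],"turn":[0,0.6,-0.6],"claw":-1},{"travel":[-0.01,-0.038,0],"turn":[0,0,0],"claw":-1},{"travel":[-0.01,-0.038,0],"turn":[0,0,0],"claw":-1},{"travel":[-0.01,-0.038,0],"turn":[0,0,0],"claw":-1},{"travel":[-0.01,-0.038,0],"turn":[0,0,0],"claw":-1},{"travel":[-0.01,-0.038,0],"turn":[0,0,0],"claw":-1},{"travel":[-0.01,-0.038,0],"turn":[0,0,0],"claw":-1},{"travel":[-0.01,-0.038,0],"turn":[0,0,0],"claw":-1},{"travel":[-0.01,-0.038,0],"turn":[0,0,0],"claw":-1},{"travel":[-0.01,-0.038,0],"turn":[0,0,0],"claw":-1},{"travel":[-0.01,-0.038,0],"turn":[0,0,0],"claw":-1},{"travel":[-0.01,-0.03,0],"turn":[0,0,0],"claw":-1},{"travel":[0,0,0],"turn":[0,0,0],"claw":-1}]'
python3 s.py 0.441 0.328 0.18 0
```

```text
t: 3.35
tool_pos: [0.4297, 0.35, 0.2231]
orientation: [-0.004, 1.0, 0.005, -0.001]
contact_force: [1.0, 0.3, -0.6]
finger_gap: 0.0854
t 3.35 pos [429.6901 349.9852 223.1063] yaw 0.54 zax [-0.0015  0.0076 -1.    ] F [ 1.008   0.2642 -0.603 ] M [0.0281 0.0014 0.0348] gap 85.4
turn deg [-0.4355  0.0849  0.5398]
tool mm [11.1645 22.418  42.9209] world [ 11.3099 -21.9852 -43.1063]
```

```bash
python3 -m handwheel '[{"travel":[0.0113,0.0222,0.01],"turn":[-0.4,0,0.5],"claw":-1},{"travel":[0,0,0.02],"turn":[0,0,0],"claw":-1},{"travel":[0,0,0.0],"turn":[0,0,0],"claw":-1}]'
python3 s.py 0.441 0.328 0.08 0
```

```text
t: 3.6
tool_pos: [0.439, 0.3319, 0.1921]
orientation: [-0.001, 1.0, 0.005, -0.001]
contact_force: [-1.2, -0.0, -0.8]
finger_gap: 0.0855
t 3.6 pos [438.9764 331.9346 192.1002] yaw 0.54 zax [-0.0019  0.0024 -1.    ] F [-1.182  -0.0403 -0.7726] M [-0.0097  0.0217  0.016 ] gap 85.5
turn deg [-0.1401  0.1068  0.5433]
tool mm [  2.1938   4.2288 112.0863] world [   2.0236   -3.9346 -112.1002]
```

```bash
python3 -m handwheel '[{"travel":[0.0022,0.0042,0.02],"turn":[0,0,0.5],"claw":-1},{"travel":[0,0,0.03],"turn":[0,0,0],"claw":-1},{"travel":[0,0,0.03],"turn":[0,0,0],"claw":-1},{"travel":[0,0,0.025],"turn":[0,0,0],"claw":-1},{"travel":[0,0,0.0],"turn":[0,0,0],"claw":-1},{"travel":[0,0,0.0],"turn":[0,0,0],"claw":-1}]'
python3 s.py 0.441 0.328 0.078 0
python3 - <<'E'
from h import *
p,_=grab_frame("scene");q,_=grab_frame("top");cv2.imwrite("pics/g1.png",np.hstack([crop(p,398,265,45,4),crop(q,122,244,45,4)]))
E
```

```text
t: 4.1
tool_pos: [0.4433, 0.3273, 0.087]
orientation: [-0.002, 1.0, -0.001, 0.0]
contact_force: [-0.2, 0.5, 0.2]
finger_gap: 0.0855
t 4.1 pos [443.3463 327.2718  87.0273] yaw -0.11 zax [ 0.0002  0.003  -1.    ] F [-0.2486  0.4808  0.2064] M [ 0.0237 -0.0045  0.0385] gap 85.5
turn deg [-0.174  -0.0141 -0.1069]
tool mm [-2.3499 -0.6964  9.0289] world [-2.3463  0.7282 -9.0273]
```

View pics/g1.png

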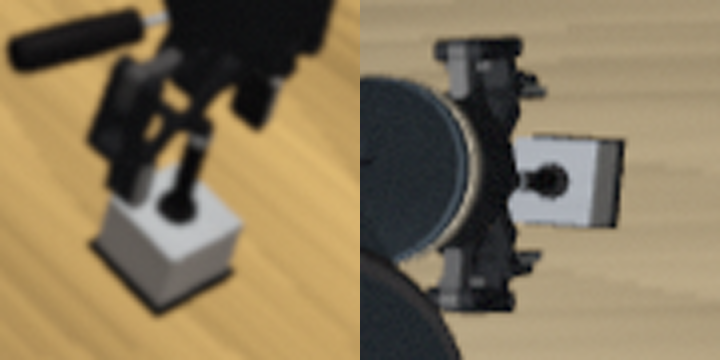

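The stylus handle stands between the open fingers. I'll lower slightly and close.

```bash
python3 -m handwheel '[{"travel":[-0.0023,-0.0007,0.008],"turn":[0,0,0],"claw":-1},{"travel":[0,0,0],"turn":[0,0,0],"claw":-1},{"travel":[0,0,0],"turn":[0,0,0],"claw":-1}]'
python3 s.py 0.441 0.328 0.078 0
python3 -m handwheel '[{"travel":[0,0,0],"turn":[0,0,0],"claw":1},{"travel":[0,0,0],"turn":[0,0,0],"claw":1},{"travel":[0,0,0],"turn":[0,0,0],"claw":1},{"travel":[0,0,0],"turn":[0,0,0],"claw":1},{"travel":[0,0,0],"turn":[0,0,0],"claw":1},{"travel":[0,0,0],"turn":[0,0,0],"claw":1},{"travel":[0,0,0],"turn":[0,0,0],"claw":1},{"travel":[0,0,0],"turn":[0,0,0],"claw":1}]' 40
python3 s.py 0.441 0.328 0.078 0
```

```text
t: 4.45
tool_pos: [0.4432, 0.3298, 0.0833]
orientation: [-0.004, 1.0, -0.001, 0.003]
contact_force: [-0.0, 1.3, 0.1]
finger_gap: 0.0854
t 4.45 pos [443.1781 329.7809  83.3444] yaw -0.17 zax [ 0.0067  0.0079 -0.9999] F [-0.018   1.264   0.1169] M [ 0.061   0.0286 -0.0309] gap 85.4
turn deg [-0.4513 -0.3826 -0.169 ]
tool mm [-2.2083  1.8294  5.3155] world [-2.1781 -1.7809 -5.3444]
t: 5.12
tool_pos: [0.4415, 0.3305, 0.0853]
orientation: [-0.004, 1.0, -0.001, 0.003]
contact_force: [-0.5, 0.1, -0.9]
finger_gap: 0.0107
t 5.12 pos [441.5    330.5482  85.2848] yaw -0.1 zax [ 0.0059  0.0086 -0.9999] F [-0.5449  0.0817 -0.9032] M [-0.0017  0.0536  0.0479] gap 10.7
turn deg [-0.4931 -0.3403 -0.0964]
tool mm [-0.5389  2.6117  7.2595] world [-0.5    -2.5482 -7.2848]
```

```bash
for i in 1 2 3; do python3 -m handwheel '[{"travel":[0,0,0],"turn":[0,0,0],"claw":1}]' | grep tool_pos; done; python3 s.py
```

```text
tool_pos: [0.4414, 0.3305, 0.0852]
tool_pos: [0.4415, 0.3305, 0.0851]
tool_pos: [0.4417, 0.3305, 0.0851]
t 5.37 pos [441.7481 330.5218  85.134 ] yaw -0.1 zax [ 0.0062  0.0086 -0.9999] F [ 0.8968 -0.0259 -1.3119] M [-0.0298  0.0537  0.0049] gap 10.7
```

```bash
python3 -m handwheel '[{"travel":[0,0,-0.015],"turn":[0,0,0],"claw":1},{"travel":[0,0,-0.025],"turn":[0,0,0],"claw":1},{"travel":[0,0,-0.025],"turn":[0,0,0],"claw":1},{"travel":[0,0,-0.02],"turn":[0,0,0],"claw":1},{"travel":[0,0,-0.01],"turn":[0,0,0],"claw":1},{"travel":[0,0,0],"turn":[0,0,0],"claw":1}]'
python3 s.py 0.603 -0.057 0.18 0;  python3 - <<'E'
from h import *
p,_=grab_frame("scene");q,_=grab_frame("top");cv2.imwrite("pics/g2.png",np.hstack([crop(p,398,235,60,4),crop(q,118,244,50,4)[:480]]) if 0 else crop(p,398,235,60,5));cv2.imwrite("pics/g2t.png",crop(q,118,244,50,5))
E
```

```text
t: 5.87
tool_pos: [0.4417, 0.3287, 0.1827]
orientation: [-0.003, 1.0, -0.001, 0.002]
contact_force: [0.3, -0.3, -0.4]
finger_gap: 0.0107
t 5.87 pos [441.676  328.7241 182.7431] yaw -0.15 zax [ 0.0043  0.0066 -1.    ] F [ 0.3288 -0.3244 -0.4219] M [ 0.0749 -0.013  -0.0085] gap 10.7
turn deg [-0.3765 -0.2465 -0.1462]
tool mm [162.2997 385.3233   0.9056] world [ 161.324  -385.7241   -2.7431]
```

View pics/g2.png

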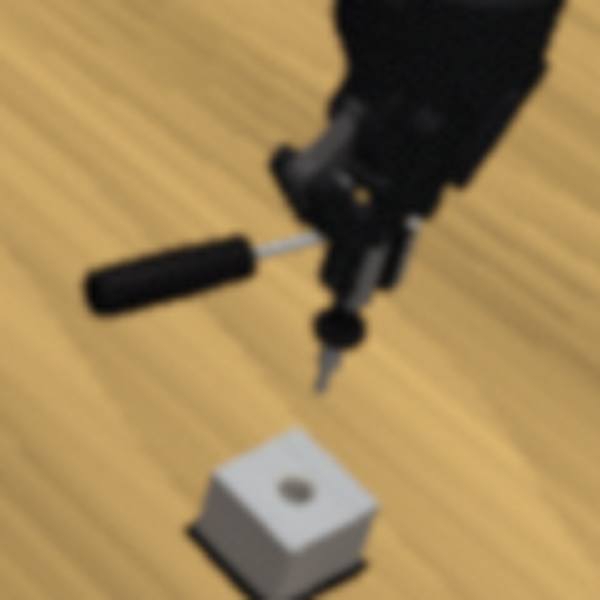

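```bash
python3 - <<'E'
from h import *
print(atz("scene",(320+.5)/5-.5+338,(388+.5)/5-.5+175,.107), atz("scene",(296+.5)/5-.5+338,(489+.5)/5-.5+175,.045))
E
python3 -m handwheel '[{"travel":[0.008,0.02,0],"turn":[-0.4,-0.2,-0.1],"claw":1},{"travel":[0.016,0.038,0],"turn":[0,0,0],"claw":1},{"travel":[0.016,0.038,0],"turn":[0,0,0],"claw":1},{"travel":[0.016,0.038,0],"turn":[0,0,0],"claw":1},{"travel":[0.016,0.038,0],"turn":[0,0,0],"claw":1},{"travel":[0.016,0.038,0],"turn":[0,0,0],"claw":1},{"travel":[0.016,0.038,0],"turn":[0,0,0],"claw":1},{"travel":[0.016,0.038,0],"turn":[0,0,0],"claw":1},{"travel":[0.015,0.035,0],"turn":[0,0,0],"claw":1},{"travel":[0.01,0.025,0],"turn":[0,0,0],"claw":1},{"travel":[0.004,0.01,0],"turn":[0,0,0],"claw":1},{"travel":[0.0,0.0,0],"turn":[0,0,0],"claw":1}]'
python3 s.py 0.6037 -0.055 0.17 0
```

```text
[0.4415 0.3251 0.107 ] [0.4413 0.3286 0.045 ]
t: 6.97
tool_pos: [0.5892, -0.0401, 0.1628]
orientation: [0.002, 1.0, 0.003, -0.011]
contact_force: [-0.3, -0.0, 0.1]
finger_gap: 0.0107
t 6.97 pos [589.2206 -40.0951 162.794 ] yaw 0.37 zax [-0.0214 -0.0038 -0.9998] F [-0.2575 -0.0227  0.069 ] M [ 0.0435 -0.0627 -0.041 ] gap 10.7
turn deg [0.2122 1.2276 0.3731]
tool mm [14.2249 15.0256 -7.4581] world [ 14.4794 -14.9049   7.206 ]
```

```bash
python3 -m handwheel '[{"travel":[0.014,0.015,0],"turn":[0.2,1.2,0.4],"claw":1},{"travel":[0.0,0.0,0],"turn":[0,0,0],"claw":1},{"travel":[0.0,0.0,0],"turn":[0,0,0],"claw":1}]'
python3 s.py 0.6037 -0.055 0.16 0
```

```text
t: 7.22
tool_pos: [0.6016, -0.0523, 0.1592]
orientation: [-0.001, 1.0, 0.0, -0.003]
contact_force: [-0.2, 0.7, -0.3]
finger_gap: 0.0107
t 7.22 pos [601.5989 -52.2984 159.245 ] yaw 0.05 zax [-0.005   0.0022 -1.    ] F [-0.1655  0.7348 -0.3449] M [ 0.067  -0.0302 -0.0269] gap 10.7
turn deg [-0.1276  0.2889  0.0465]
tool mm [ 2.0951  2.7016 -0.7716] world [ 2.1011 -2.7016  0.755 ]
```

```bash
python3 -m handwheel '[{"travel":[0.0022,0.0028,0.005],"turn":[-0.1,0.3,0],"claw":1},{"travel":[0.0,0.0,0],"turn":[0,0,0],"claw":1},{"travel":[0.0,0.0,0],"turn":[0,0,0],"claw":1}]'
python3 s.py 0.6037 -0.055 0.16 0
python3 - <<'E'
from h import *
p,_=grab_frame("scene");q,_=grab_frame("top");cv2.imwrite("pics/g3.png",crop(p,236,185,30,10));cv2.imwrite("pics/g3t.png",crop(q,284,173,40,8))
E
```

```text
t: 7.47
tool_pos: [0.6025, -0.0508, 0.1527]
orientation: [-0.001, 1.0, 0.003, -0.001]
contact_force: [0.2, 0.2, -0.1]
finger_gap: 0.0105
t 7.47 pos [602.472  -50.7618 152.6877] yaw 0.35 zax [-0.0016  0.0018 -1.    ] F [ 0.2417  0.1612 -0.0942] M [-0.0053  0.0003  0.0201] gap 10.5
turn deg [-0.1059  0.0935  0.3506]
tool mm [ 1.1901  4.2321 -7.3221] world [ 1.228  -4.2382  7.3123]
```

View pics/g3.png

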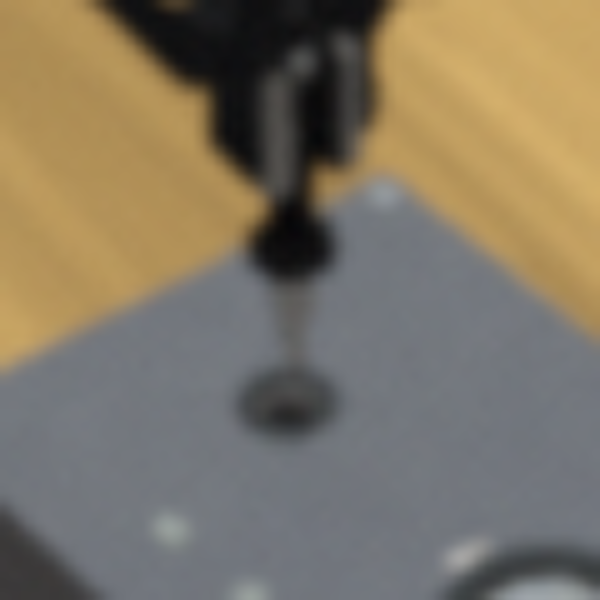

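View pics/g3t.png

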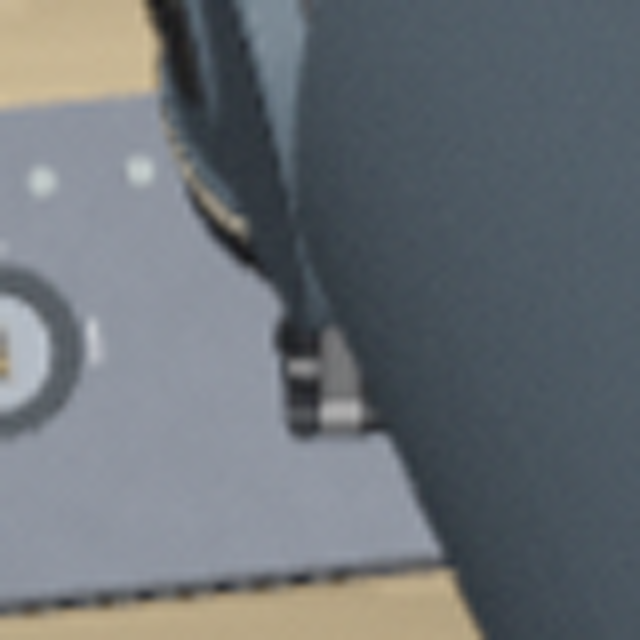

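```bash
python3 - <<'E'
from h import *
print(atz("scene",(293+.5)/10-.5+206,(368+.5)/10-.5+155,.0766), atz("scene",(288+.5)/10-.5+206,(402+.5)/10-.5+155,.060))
E
for i in 1 2 3 ; do python3 -m handwheel '[{"travel":[0,0,0],"turn":[0,0,0],"claw":1}]' | grep tool_pos; done; python3 s.py  0.6037 -0.055 0.16 0
```

```text
[ 0.6044 -0.0534  0.0766] [ 0.6024 -0.0593  0.06  ]
tool_pos: [0.6024, -0.0506, 0.1529]
tool_pos: [0.6024, -0.0502, 0.1531]
tool_pos: [0.6025, -0.05, 0.1533]
t 7.82 pos [602.4589 -49.959  153.2634] yaw 0.42 zax [-0.0012  0.0018 -1.    ] F [-0.0581  1.1919 -0.3096] M [ 0.0212 -0.078   0.0522] gap 11.4
turn deg [-0.1037  0.0667  0.4187]
tool mm [ 1.1965  5.0377 -6.7472] world [ 1.2411 -5.041   6.7366]
```

```bash
python3 -m handwheel '[{"travel":[0,0.0065,0.002],"turn":[0,0,0.4],"claw":1}]' | grep tool_pos;python3 -m handwheel '[{"travel":[0,0,0],"turn":[0,0,0],"claw":1}]' | grep tool_pos;python3 -m handwheel '[{"travel":[0,0,0],"turn":[0,0,0],"claw":1}]' | grep tool_pos;  python3 s.py  0.602 -0.0555 0.15 0
```

```text
tool_pos: [0.6029, -0.0549, 0.1518]
tool_pos: [0.6026, -0.0568, 0.1514]
tool_pos: [0.6027, -0.057, 0.1514]
t 8.07 pos [602.6929 -57.0374 151.4079] yaw -0.02 zax [-0.0005  0.0017 -1.    ] F [-0.1103  1.0195 -0.4462] M [0.0583 0.0444 0.0188] gap 10.9
turn deg [-0.0983  0.0264 -0.0202]
tool mm [-0.6928 -1.5347  1.4108] world [-0.6929  1.5374 -1.4079]
```

```bash
python3 -m handwheel '[{"travel":[0,-0.001,0.008],"turn":[0,0,0],"claw":1},{"travel":[0,0,0],"turn":[0,0,0],"claw":1}]' | grep tool_pos;  python3 s.py  0.602 -0.0555 0.15 0
python3 - <<'E'
from h import *
p,_=grab_frame("scene");cv2.imwrite("pics/g4.png",crop(p,236,190,25,12))
E
```

```text
tool_pos: [0.6027, -0.0567, 0.1429]
t 8.23 pos [602.7402 -56.6643 142.888 ] yaw -0.09 zax [-0.      0.0014 -1.    ] F [ 0.1037  0.2035 -1.0286] M [0.0195 0.0509 0.0058] gap 10.6
turn deg [-0.0815  0.0013 -0.0851]
tool mm [-0.7421 -1.1733 -7.1103] world [-0.7402  1.1643  7.112 ]
```

View pics/g4.png

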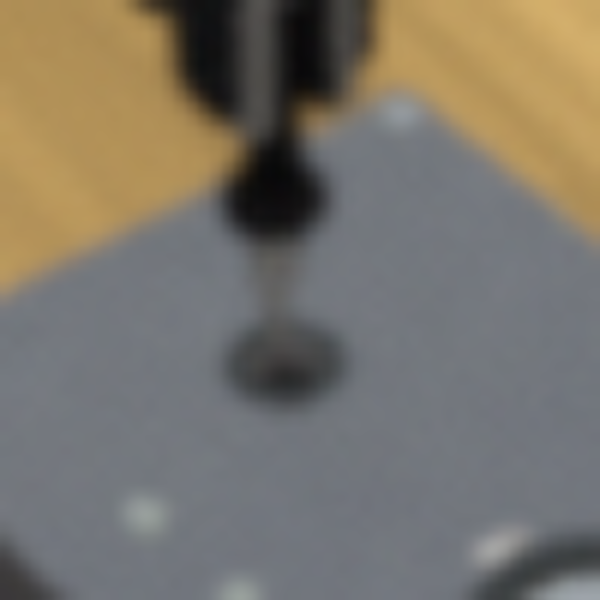

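Run:
```python
from h import *
b=np.array([.6028,-.058,.06])
cc=lambda P:(proj("scene",P)-[211,165]+.5)*12-.5
print(cc(b),cc(b+[0,0,.0068]),cc(b+[0,0,.031]), cc(b+[.005,0,0])-cc(b),cc(b+[0,.005,0])-cc(b))
s=lambda u,v:atz("scene",(u+.5)/12-.5+211,(v+.5)/12-.5+165,.06)
print(s(285,363))
```

```text
[287.4941 366.8022] [286.8895 342.0773] [284.7    252.5385] [-20.585    9.2763] [13.3888 13.6554]
[ 0.6026 -0.0593  0.06  ]
```

```bash
python3 -m handwheel '[{"travel":[-0.0015,-0.0013,0.006],"turn":[0,0,0],"claw":1},{"travel":[0,0,0.003],"turn":[0,0,0],"claw":1},{"travel":[0,0,0.0],"turn":[0,0,0],"claw":1}]' | grep tool_pos;  python3 s.py  0.6015 -0.0555 0.126 0
python3 - <<'E'
from h import *
p,_=grab_frame("scene");cv2.imwrite("pics/g5.png",crop(p,236,190,25,12))
E
```

```text
tool_pos: [0.6015, -0.0551, 0.1335]
t 8.53 pos [601.4826 -55.1217 133.5181] yaw -0.08 zax [ 0.0006  0.0015 -1.    ] F [-0.7241 -0.7538 -0.3076] M [ 0.0204 -0.0064  0.0179] gap 10.7
turn deg [-0.0847 -0.0364 -0.0779]
tool mm [0.0132 0.3894 7.5175] world [ 0.0174 -0.3783 -7.5181]
```

View pics/g5.png

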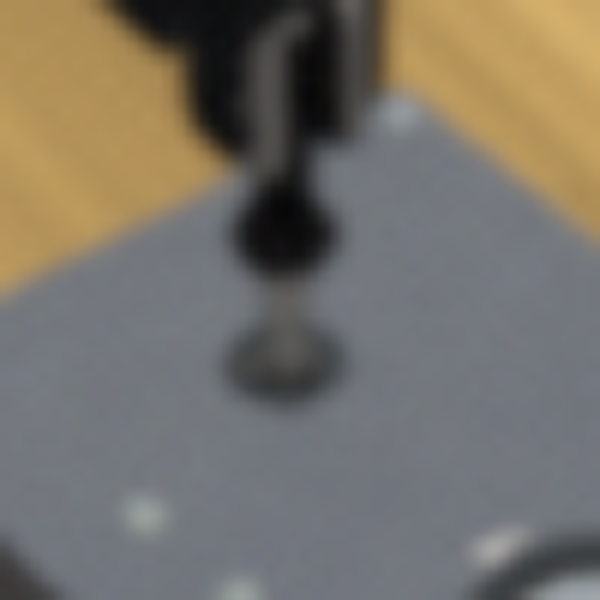

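The tip is centred at the mouth of the recess (285,365 in the crop). I'll press now.

```bash
for i in 1 2 3; do python3 -m handwheel '[{"travel":[0,0,0.004],"turn":[0,0,0],"claw":1}]' | egrep "tool_pos|force"; done; python3 s.py
```

```text
tool_pos: [0.6018, -0.0549, 0.1301]
contact_force: [0.5, -0.0, -0.1]
tool_pos: [0.602, -0.0549, 0.126]
contact_force: [-1.3, -0.3, 3.6]
tool_pos: [0.6034, -0.0547, 0.1241]
contact_force: [-9.8, 0.4, 53.9]
t 8.83 pos [603.3944 -54.6709 124.1264] yaw -0.08 zax [ 0.0055  0.0011 -1.    ] F [-9.8409  0.4351 53.8887] M [-0.1517  2.8118  0.0443] gap 10.6
```

```bash
for i in 1 2; do python3 -m handwheel '[{"travel":[0,0,0],"turn":[0,0,0],"claw":1}]' | egrep "tool_pos|force"; done; python3 s.py
```

```text
tool_pos: [0.6038, -0.0546, 0.1254]
contact_force: [0.3, -0.8, 2.6]
tool_pos: [0.6051, -0.0544, 0.1265]
contact_force: [1.5, 0.5, 3.9]
t 9.0 pos [605.0995 -54.4232 126.4617] yaw -0.08 zax [ 0.0102  0.0004 -0.9999] F [1.5237 0.5438 3.9091] M [ 0.0396 -0.562  -0.0206] gap 10.8
```

```bash
for i in 1 2 3 ; do python3 -m handwheel '[{"travel":[-0.001,0,0.0018],"turn":[0,-0.3,0],"claw":1}]' | egrep "tool_pos|force"; done; python3 s.py
```

```text
tool_pos: [0.6054, -0.0543, 0.1257]
contact_force: [1.8, -0.5, 10.1]
tool_pos: [0.6059, -0.0542, 0.1252]
contact_force: [-1.2, -0.5, 18.5]
tool_pos: [0.6064, -0.0541, 0.125]
contact_force: [-2.9, 0.1, 23.1]
t 9.25 pos [606.3526 -54.0597 125.0315] yaw -0.09 zax [ 0.0045  0.     -1.    ] F [-2.854   0.0704 23.0692] M [-0.2063  0.7305 -0.0594] gap 10.8
```

The button was held at its stop for 0.25 s (10–23 N). I'll retreat and look at the stylus in the grip.

```bash
python3 -m handwheel '[{"travel":[0,0,-0.012],"turn":[0,0,0],"claw":1},{"travel":[0,0,-0.025],"turn":[0,0,0],"claw":1},{"travel":[0,0,-0.025],"turn":[0,0,0],"claw":1},{"travel":[0,0,-0.005],"turn":[0,0,0],"claw":1},{"travel":[0,0,0],"turn":[0,0,0],"claw":1}]'
python3 s.py 0.4417 0.3305 0.185 0
python3 - <<'E'
from h import *
p,_=grab_frame("scene");cv2.imwrite("pics/g6.png",crop(p,236,170,40,10))
E
```

```text
t: 9.67
tool_pos: [0.6049, -0.0541, 0.1919]
orientation: [-0.0, 1.0, -0.001, -0.0]
contact_force: [0.5, 0.4, -1.2]
finger_gap: 0.0107
t 9.67 pos [604.934  -54.1273 191.8877] yaw -0.07 zax [-0.0006  0.0003 -1.    ] F [ 0.5248  0.3775 -1.2392] M [-0.0218  0.0336 -0.0118] gap 10.7
turn deg [-0.0144  0.0371 -0.0727]
tool mm [-163.7174 -384.4181    7.0898] world [-163.234   384.6273   -6.8877]
```

View pics/g6.png

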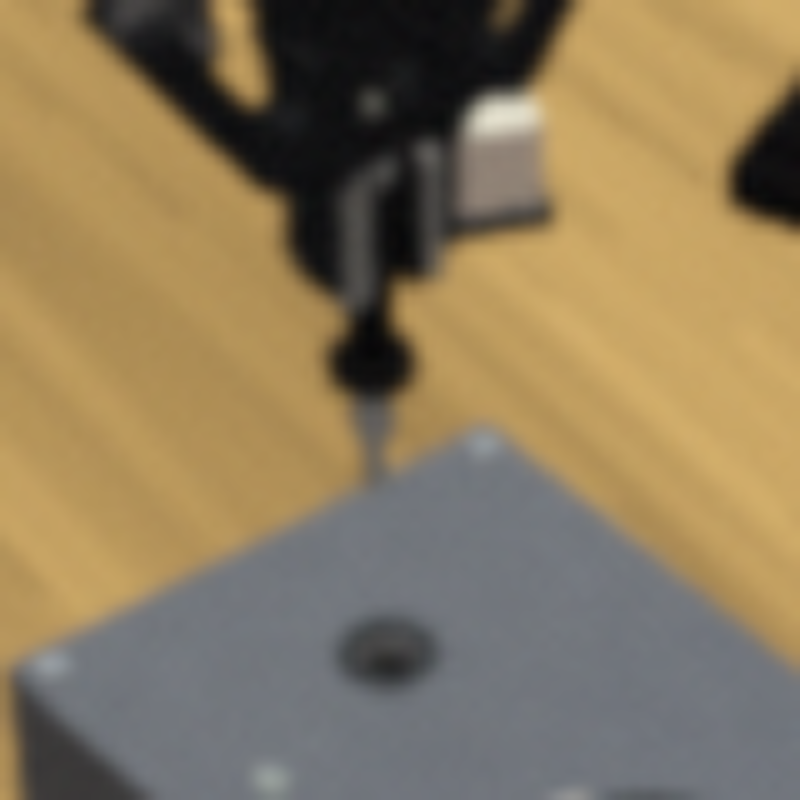

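```bash
python3 -m handwheel '[{"travel":[-0.008,-0.02,0],"turn":[0,0,0],"claw":1},{"travel":[-0.016,-0.038,0],"turn":[0,0,0],"claw":1},{"travel":[-0.016,-0.038,0],"turn":[0,0,0],"claw":1},{"travel":[-0.016,-0.038,0],"turn":[0,0,0],"claw":1},{"travel":[-0.016,-0.038,0],"turn":[0,0,0],"claw":1},{"travel":[-0.016,-0.038,0],"turn":[0,0,0],"claw":1},{"travel":[-0.016,-0.038,0],"turn":[0,0,0],"claw":1},{"travel":[-0.016,-0.038,0],"turn":[0,0,0],"claw":1},{"travel":[-0.016,-0.035,0],"turn":[0,0,0],"claw":1},{"travel":[-0.012,-0.025,0],"turn":[0,0,0],"claw":1},{"travel":[-0.006,-0.01,0],"turn":[0,0,0],"claw":1},{"travel":[0.0,0.0,0],"turn":[0,0,0],"claw":1}]'
python3 s.py 0.4417 0.3305 0.185 0
```

```text
t: 10.72
tool_pos: [0.4409, 0.308, 0.1732]
orientation: [0.004, 1.0, -0.005, -0.011]
contact_force: [0.1, 0.7, -1.0]
finger_gap: 0.0109
t 10.72 pos [440.9257 308.0355 173.2487] yaw -0.54 zax [-0.0224 -0.0076 -0.9997] F [ 0.0993  0.7448 -0.9596] M [-0.0003 -0.0164  0.0327] gap 10.9
turn deg [ 0.4403  1.2831 -0.5376]
tool mm [  0.2986 -22.3786 -11.9356] world [ 0.7743 22.4645 11.7513]
```

```bash
python3 -m handwheel '[{"travel":[0.0,-0.022,0],"turn":[0.4,1.3,-0.5],"claw":1},{"travel":[0.0,0.0,0],"turn":[0,0,0],"claw":1},{"travel":[0.0,0.0,0],"turn":[0,0,0],"claw":1}]' >/dev/null
python3 s.py 0.4417 0.3305 0.16 0
for i in 1 2; do python3 -m handwheel '[{"travel":[0,0,0],"turn":[0,0,0],"claw":1}]' | egrep "tool_pos"; done;python3 s.py 0.4417 0.3305 0.16 0
```

```text
t 10.97 pos [440.1761 328.6262 169.296 ] yaw 0.06 zax [-0.0031 -0.0049 -1.    ] F [ 0.2985 -1.0921 -1.2697] M [-0.0198 -0.0352  0.0317] gap 11.0
turn deg [0.2826 0.1781 0.0639]
tool mm [ 1.5549 -1.9179  9.2818] world [ 1.5239  1.8738 -9.296 ]
tool_pos: [0.4402, 0.328, 0.1685]
tool_pos: [0.4405, 0.3266, 0.1678]
t 11.13 pos [440.4968 326.5984 167.7893] yaw -0.02 zax [-0.005 -0.007 -1.   ] F [ 0.7616 -0.6836 -1.7638] M [-0.055  -0.0096 -0.0215] gap 10.7
turn deg [ 0.4001  0.2876 -0.0186]
tool mm [ 1.2409 -3.9563  7.7558] world [ 1.2032  3.9016 -7.7893]
```

```bash
python3 -m handwheel '[{"travel":[0.0013,-0.004,0.008],"turn":[0.4,0.3,0],"claw":1},{"travel":[0.0,0,0.008],"turn":[0,0,0],"claw":1},{"travel":[0.0,0.0,0],"turn":[0,0,0],"claw":1}]' >/dev/null
python3 s.py 0.4417 0.3305 0.16 0;python3 - <<'E'
from h import *
p,_=grab_frame("scene");q,_=grab_frame("top");cv2.imwrite("pics/g7.png",crop(p,398,250,40,10));
E
```

```text
t 11.38 pos [443.4025 327.2224 150.4789] yaw -0.29 zax [ 0.0001 -0.0016 -1.    ] F [ 0.5602  0.126  -0.6432] M [-0.0446  0.0139  0.0094] gap 11.3
turn deg [ 0.0944 -0.0048 -0.29  ]
tool mm [-1.7182 -3.2533 -9.5266] world [-1.7025  3.2776  9.5211]
```

View pics/g7.png

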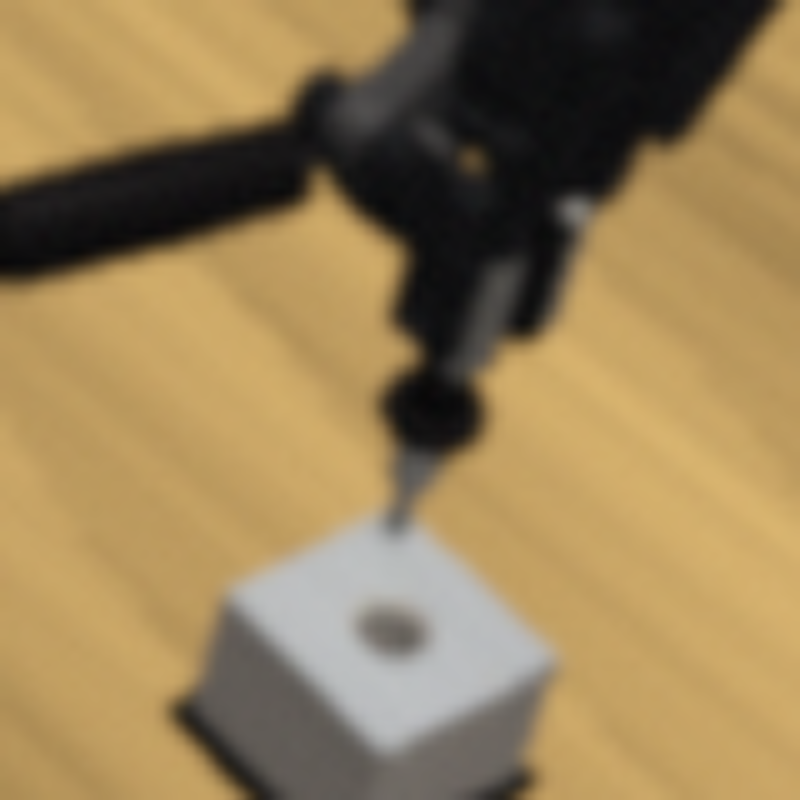

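Run:
```python
from h import *
cc=lambda P:(proj("scene",P)-[358,210]+.5)*10-.5
s=lambda u,v,z:atz("scene",(u+.5)/10-.5+358,(v+.5)/10-.5+210,z)
print("tip",s(397,530,.0755),"hole",s(392,630,.045),"collar",s(433,415,.114))
b=s(397,530,.0755)
for dz in(0,.018,.0385):print(cc(b+[0,0,dz]))
```

```text
tip [0.4444 0.3245 0.0755] hole [0.4417 0.3289 0.045 ] collar [0.4462 0.3255 0.114 ]
[397. 530.]
[414.7386 473.751 ]
[435.4605 408.0416]
```

```bash
python3 -m handwheel '[{"travel":[-0.0025,-0.004,0.005],"turn":[0,0,-0.3],"claw":1},{"travel":[0.0,0,0.006],"turn":[0,0,0],"claw":1},{"travel":[0,0,0],"turn":[0,0,0],"claw":1}]' >/dev/null
python3 s.py 0.4412 0.331 0.13 0;python3 - <<'E'
from h import *
p,_=grab_frame("scene");cv2.imwrite("pics/g8.png",crop(p,398,260,30,12));
E
```

```text
t 11.73 pos [441.5301 331.9253 140.4388] yaw -0.0 zax [ 0.0019 -0.0002 -1.    ] F [0.5368 0.3409 0.1998] M [-0.0198 -0.0282  0.034 ] gap 10.9
turn deg [ 0.0117 -0.1097 -0.0022]
tool mm [-0.35    0.9232 10.4383] world [ -0.3301  -0.9253 -10.4388]
```

View pics/g8.png

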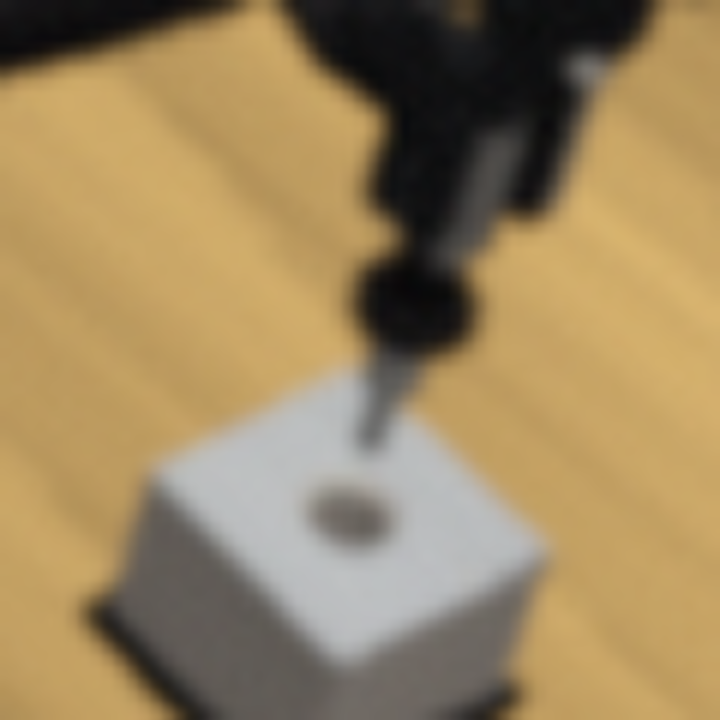

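Run:
```python
from h import *
s=lambda u,v,z:atz("scene",(u+.5)/12-.5+368,(v+.5)/12-.5+230,z)
print("tip",s(369,445,.0655),"hole",s(351,515,.045),"collar",s(415,308,.104))
```

```text
tip [0.4429 0.3288 0.0655] hole [0.4414 0.3287 0.045 ] collar [0.4442 0.3299 0.104 ]
```

```bash
python3 -m handwheel '[{"travel":[-0.0013,0.0005,0.008],"turn":[0,0,0],"claw":1},{"travel":[0.0,0,0.01],"turn":[0,0,0],"claw":1},{"travel":[0,0,0.005],"turn":[0,0,0],"claw":1},{"travel":[0,0,0],"turn":[0,0,0],"claw":1}]' >/dev/null
python3 s.py 0.441 0.331 0.085 0
```

```text
t 12.12 pos [440.0683 331.9614 115.8229] yaw 0.04 zax [ 0.0026  0.0006 -1.    ] F [ 0.7933  0.1052 -0.3786] M [-0.0246 -0.0007 -0.0231] gap 11.1
turn deg [-0.0346 -0.1474  0.0364]
tool mm [ 0.8518  0.9806 30.8246] world [  0.9317  -0.9614 -30.8229]
```

```bash
python3 -m handwheel '[{"travel":[0.0008,0.0008,0.008],"turn":[0,0,0],"claw":1},{"travel":[0.0,0,0.008],"turn":[0,0,0],"claw":1},{"travel":[0,0,0],"turn":[0,0,0],"claw":1}]' >/dev/null
python3 s.py 0.441 0.331 0.085 0
```

```text
t 12.37 pos [440.86   330.9495  97.758 ] yaw 0.04 zax [ 0.0021  0.0002 -1.    ] F [-0.359   0.613  -0.0311] M [-0.0064  0.0393 -0.0233] gap 10.9
turn deg [-0.0114 -0.1185  0.0448]
tool mm [ 0.1137 -0.0479 12.7583] world [  0.14     0.0505 -12.758 ]
```

```bash
for i in 1 2 3; do python3 -m handwheel '[{"travel":[0,0,0.0045],"turn":[0,0,0],"claw":1}]' | egrep "tool_pos|force"; done
```

```text
tool_pos: [0.4411, 0.3312, 0.0932]
contact_force: [0.2, 1.2, 0.4]
tool_pos: [0.4411, 0.3311, 0.0882]
contact_force: [-0.2, -0.2, -0.4]
tool_pos: [0.4412, 0.3314, 0.0839]
contact_force: [-9.2, -3.8, 57.1]
```

```bash
python3 -m handwheel '[{"travel":[0,0,-0.0005],"turn":[0,0,0],"claw":1},{"travel":[0,0,0],"turn":[0,0,0],"claw":-1},{"travel":[0,0,0],"turn":[0,0,0],"claw":-1},{"travel":[0,0,0],"turn":[0,0,0],"claw":-1},{"travel":[0,0,0],"turn":[0,0,0],"claw":-1},{"travel":[0,0,0],"turn":[0,0,0],"claw":-1},{"travel":[0,0,0],"turn":[0,0,0],"claw":-1}]'; python3 s.py;python3 - <<'E'
from h import *
p,_=grab_frame("scene");cv2.imwrite("pics/g9.png",crop(p,398,260,40,10));
E
```

```text
t: 13.2
tool_pos: [0.4413, 0.332, 0.084]
orientation: [-0.001, 1.0, 0.0, 0.002]
contact_force: [-0.9, 0.8, 0.5]
finger_gap: 0.0819
t 13.2 pos [441.2897 332.0365  84.0481] yaw 0.05 zax [ 0.0037  0.0017 -1.    ] F [-0.9275  0.8299  0.4692] M [-0.0439 -0.0112  0.025 ] gap 81.9
```

View pics/g9.png

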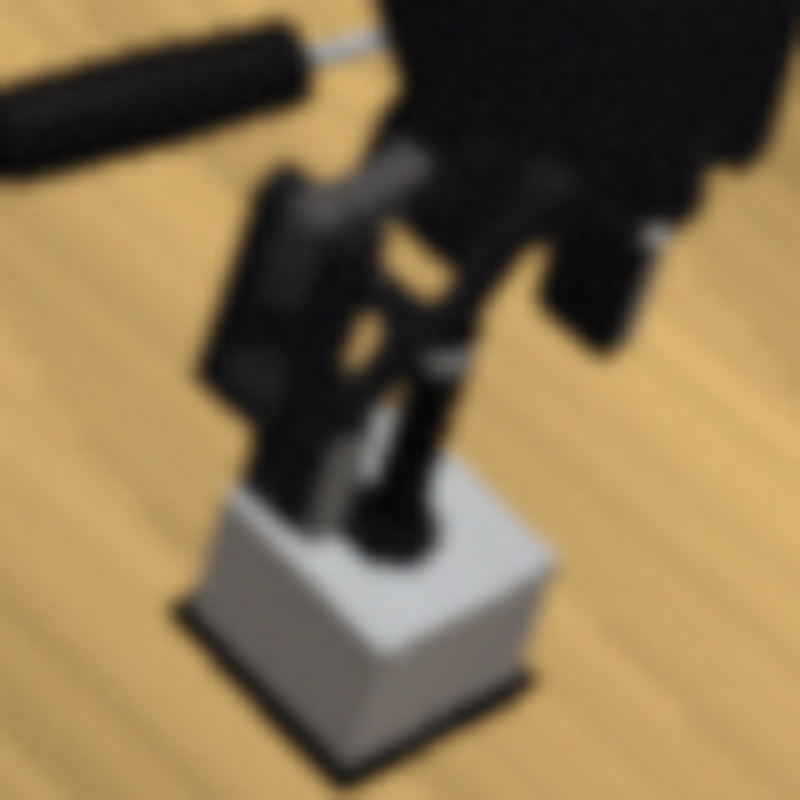

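The stylus stands in its stand and the fingers are clear of it. I'll rise straight up.

```bash
python3 -m handwheel '[{"travel":[0,0,-0.015],"turn":[0,0,0],"claw":-1},{"travel":[0,0,-0.03],"turn":[0,0,0],"claw":-1},{"travel":[0,0,-0.035],"turn":[0,0,0],"claw":-1},{"travel":[0,0,-0.035],"turn":[0,0,0],"claw":-1},{"travel":[0,0,-0.015],"turn":[0,0,0],"claw":-1},{"travel":[0,0,0],"turn":[0,0,0],"claw":-1}]'; python3 s.py 0.57 -0.12 0.22 0;python3 - <<'E'
from h import *
p,_=grab_frame("scene");cv2.imwrite("pics/g10.png",crop(p,398,260,40,10));
E
```

```text
t: 13.75
tool_pos: [0.4394, 0.331, 0.2176]
orientation: [0.001, 1.0, 0.001, -0.001]
contact_force: [0.7, 0.3, -0.6]
finger_gap: 0.0852
t 13.75 pos [439.404  331.0329 217.5651] yaw 0.11 zax [-0.0017 -0.0012 -1.    ] F [ 0.6591  0.2667 -0.6304] M [ 0.0673 -0.02   -0.0368] gap 85.2
turn deg [0.0695 0.0954 0.1061]
tool mm [129.7568 451.2767  -2.1041] world [ 130.596  -451.0329    2.4349]
```

View pics/g10.png

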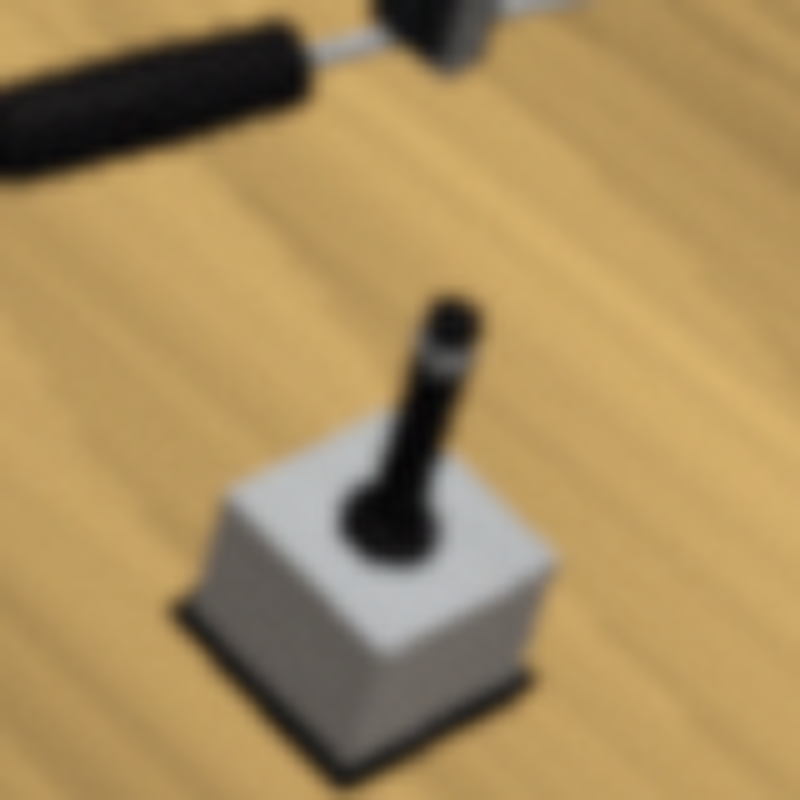

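```bash
python3 -m handwheel '[{"travel":[0.015,0.02,0],"turn":[0,0,0],"claw":-1},{"travel":[0.015,0.036,0],"turn":[0,0,0],"claw":-1},{"travel":[0.015,0.036,0],"turn":[0,0,0],"claw":-1},{"travel":[0.015,0.038,0],"turn":[0,0,0],"claw":-1},{"travel":[0.01,0.038,0],"turn":[0,0,0],"claw":-1},{"travel":[0.01,0.038,0],"turn":[0,0,0],"claw":-1},{"travel":[0,0.038,0],"turn":[0,0,0],"claw":-1},{"travel":[0,0.038,0],"turn":[0,0,0],"claw":-1},{"travel":[0,0.038,0],"turn":[0,0,0],"claw":-1},{"travel":[-0.01,0.038,0],"turn":[0,0,0],"claw":-1},{"travel":[-0.01,0.038,0],"turn":[0,0,0],"claw":-1},{"travel":[-0.01,0.038,0],"turn":[0,0,0],"claw":-1},{"travel":[-0.01,0.038,0],"turn":[0,0,0],"claw":-1},{"travel":[-0.01,0.038,0],"turn":[0,0,0],"claw":-1},{"travel":[-0.01,0.038,0],"turn":[0,0,0],"claw":-1},{"travel":[-0.01,0.03,0],"turn":[0,0,0],"claw":-1},{"travel":[0,0.01,0],"turn":[0,0,0],"claw":-1},{"travel":[0,0,0],"turn":[0,0,0],"claw":-1}]'; python3 s.py 0.4425 -0.2775 0.18 70
```

```text
t: 15.3
tool_pos: [0.4417, -0.2839, 0.1912]
orientation: [-0.003, 1.0, 0.004, -0.016]
contact_force: [0.9, 0.5, -0.1]
finger_gap: 0.0853
t 15.3 pos [ 441.6835 -283.9014  191.1949] yaw 0.41 zax [-0.0311  0.0059 -0.9995] F [ 0.9019  0.5471 -0.0978] M [ 0.0253 -0.1015  0.0025] gap 85.3
turn deg [ -1.387    1.3427 -69.5853]
tool mm [ 1.21   -6.3269 11.2016] world [  0.8165   6.4014 -11.1949]
```

```bash
python3 -m handwheel '[{"travel":[0,0,0],"turn":[-0.3,1.8,-6],"claw":-1},{"travel":[0,0,0],"turn":[0,0,-7],"claw":-1},{"travel":[0,0,0],"turn":[0,0,-7],"claw":-1},{"travel":[0,0,0],"turn":[0,0,-7],"claw":-1},{"travel":[0,0,0],"turn":[0,0,-7],"claw":-1},{"travel":[0,0,0],"turn":[0,0,-7],"claw":-1},{"travel":[0,0,0],"turn":[0,0,-7],"claw":-1},{"travel":[0,0,0],"turn":[0,0,-7],"claw":-1},{"travel":[0,0,0],"turn":[0,0,-7],"claw":-1},{"travel":[0,0,0],"turn":[0,0,-5],"claw":-1},{"travel":[0,0,0],"turn":[0,0,0],"claw":-1}]'; python3 s.py 0.4425 -0.2775 0.18 70
python3 - <<'E'
from h import *
p,_=grab_frame("scene");q,_=grab_frame("top");cv2.imwrite("pics/k1.png",np.hstack([crop(p,240,135,30,12)[:,:],]));cv2.imwrite("pics/k1t.png",crop(q,376,237,40,8))
E
```

```text
t: 16.22
tool_pos: [0.4436, -0.2641, 0.182]
orientation: [-0.009, 0.82, 0.572, 0.002]
contact_force: [-0.9, -0.3, 0.5]
finger_gap: 0.0853
t 16.22 pos [ 443.5971 -264.1148  181.9832] yaw 69.79 zax [-0.007   0.0166 -0.9998] F [-0.9369 -0.3023  0.4583] M [-0.0283  0.033   0.0184] gap 85.3
turn deg [-0.7024 -0.7564 -0.2053]
tool mm [-12.9651   3.6165   1.7682] world [ -1.0971 -13.3852  -1.9832]
```

View pics/k1.png

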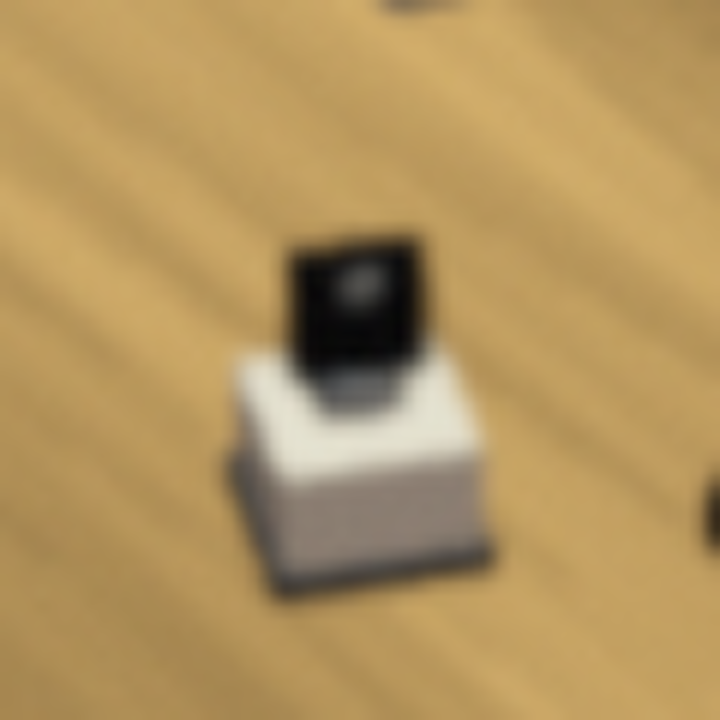

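View pics/k1t.png

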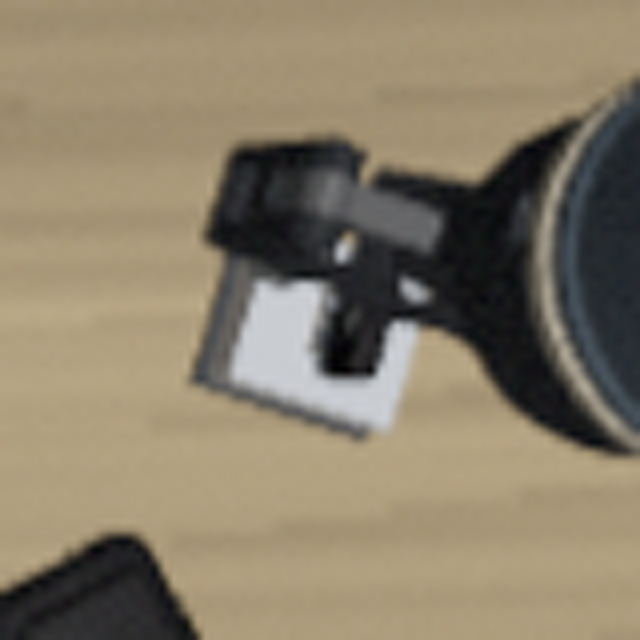

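```bash
python3 -m handwheel '[{"travel":[-0.012,0.0035,0.01],"turn":[-0.7,-0.7,-0.2],"claw":-1},{"travel":[0,0,0.02],"turn":[0,0,0],"claw":-1},{"travel":[0,0,0.02],"turn":[0,0,0],"claw":-1},{"travel":[0,0,0],"turn":[0,0,0],"claw":-1}]'; python3 s.py 0.4425 -0.2775 0.10 70
```

```text
t: 16.65
tool_pos: [0.4443, -0.2748, 0.1309]
orientation: [0.001, 0.824, 0.566, 0.001]
contact_force: [-1.0, 0.4, 0.7]
finger_gap: 0.0857
t 16.65 pos [ 444.2688 -274.7589  130.9111] yaw 68.94 zax [ 0.0029 -0.0007 -1.    ] F [-1.0231  0.3516  0.686 ] M [0.0049 0.0348 0.0341] gap 85.7
turn deg [ 0.1717 -0.0197 -1.0553]
tool mm [-3.205  -0.7585 30.9078] world [ -1.7688  -2.7411 -30.9111]
```

```bash
python3 -m handwheel '[{"travel":[-0.0032,-0.0007,0.015],"turn":[0,0,-1],"claw":-1},{"travel":[0,0,0.02],"turn":[0,0,0],"claw":-1},{"travel":[0,0,0.02],"turn":[0,0,0],"claw":-1},{"travel":[0,0,0],"turn":[0,0,0],"claw":-1}]'; python3 s.py 0.4425 -0.2775 0.058 70
```

```text
t: 16.98
tool_pos: [0.4445, -0.2759, 0.0764]
orientation: [0.002, 0.821, 0.57, 0.001]
contact_force: [-0.0, 0.2, 0.6]
finger_gap: 0.0858
t 16.98 pos [ 444.4614 -275.9136   76.4487] yaw 69.55 zax [ 0.0043 -0.0015 -1.    ] F [-0.0023  0.2032  0.6486] M [ 0.0395  0.0905 -0.0062] gap 85.8
turn deg [ 0.2597 -0.0034 -0.4506]
tool mm [-2.1731 -1.3671 18.4425] world [ -1.9614  -1.5864 -18.4487]
```

```bash
python3 -m handwheel '[{"travel":[-0.002,-0.002,0.009],"turn":[0.2,0,-0.5],"claw":-1},{"travel":[0,0,0.009],"turn":[0,0,0],"claw":-1},{"travel":[0,0,0],"turn":[0,0,0],"claw":-1}]'; python3 s.py 0.4425 -0.2775 0.058 70
python3 - <<'E'
from h import *
p,_=grab_frame("scene");q,_=grab_frame("top");cv2.imwrite("pics/k2.png",np.hstack([crop(p,240,135,30,12)[:,:],]));cv2.imwrite("pics/k2t.png",crop(q,376,237,40,8))
E
```

```text
t: 17.23
tool_pos: [0.4433, -0.2768, 0.0596]
orientation: [0.001, 0.819, 0.573, 0.001]
contact_force: [-0.3, 0.2, -0.1]
finger_gap: 0.0854
t 17.23 pos [ 443.2778 -276.811    59.6082] yaw 69.97 zax [ 0.0023 -0.0014 -1.    ] F [-0.292   0.1685 -0.1388] M [-0.0747  0.0084  0.0098] gap 85.4
turn deg [ 0.1532  0.0291 -0.0256]
tool mm [-0.9128 -0.4991  1.6073] world [-0.7778 -0.689  -1.6082]
```

View pics/k2.png

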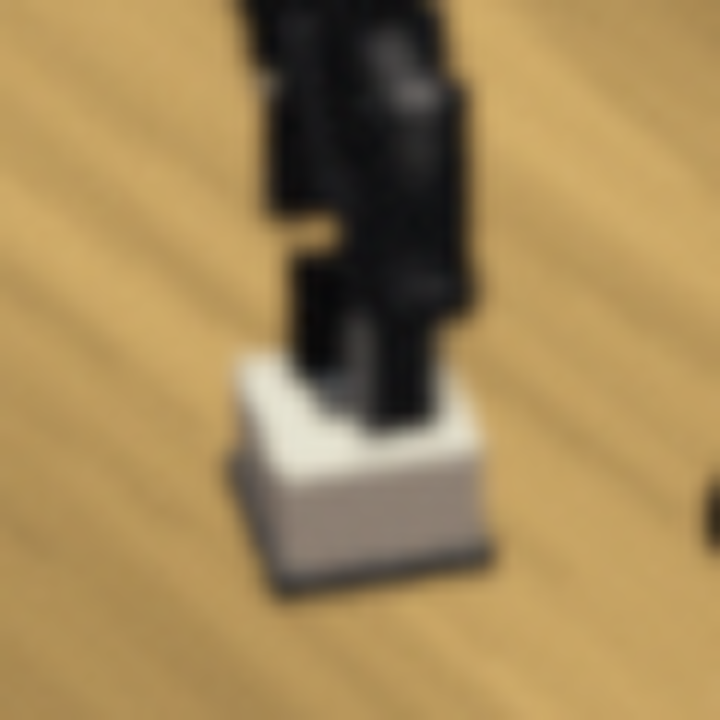

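View pics/k2t.png

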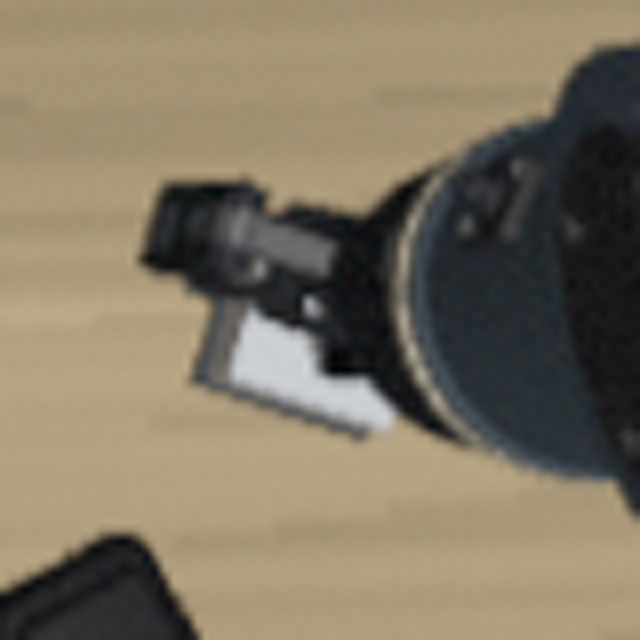

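```bash
python3 -m handwheel '[{"travel":[-0.0009,-0.0005,0.0015],"turn":[0.1,0,0],"claw":1},{"travel":[0,0,0],"turn":[0,0,0],"claw":1},{"travel":[0,0,0],"turn":[0,0,0],"claw":1},{"travel":[0,0,0],"turn":[0,0,0],"claw":1},{"travel":[0,0,0],"turn":[0,0,0],"claw":1},{"travel":[0,0,0],"turn":[0,0,0],"claw":1},{"travel":[0,0,0],"turn":[0,0,0],"claw":1},{"travel":[0,0,0],"turn":[0,0,0],"claw":1}]' 90; python3 s.py 0.4425 -0.2775 0.058 70
```

```text
t: 18.0
tool_pos: [0.4439, -0.2787, 0.0615]
orientation: [0.003, 0.82, 0.573, 0.001]
contact_force: [0.8, -0.4, -0.3]
finger_gap: 0.0075
t 18.0 pos [ 443.9175 -278.6849   61.5156] yaw 69.9 zax [ 0.0046 -0.0036 -1.    ] F [ 0.8132 -0.357  -0.2821] M [ 0.0139  0.0061 -0.003 ] gap 7.5
turn deg [ 0.3192  0.1034 -0.1005]
tool mm [ 0.6319 -1.7579  3.5047] world [-1.4175  1.1849 -3.5156]
```

```bash
python3 -m handwheel '[{"travel":[0,0,-0.015],"turn":[0,0,0],"claw":1},{"travel":[0,0,-0.025],"turn":[0,0,0],"claw":1},{"travel":[0,0,-0.03],"turn":[0,0,0],"claw":1},{"travel":[0,0,-0.02],"turn":[0,0,0],"claw":1},{"travel":[0,0,-0.01],"turn":[0,0,-4],"claw":1},{"travel":[0,0,0],"turn":[0,0,-6],"claw":1},{"travel":[0,0,0],"turn":[0,0,-7],"claw":1},{"travel":[0,0,0],"turn":[0,0,-6],"claw":1},{"travel":[0,0,0],"turn":[0,0,-2],"claw":1},{"travel":[0,0,0],"turn":[0,0,0],"claw":1}]'; python3 s.py 0.5967 0.042 0.16 94.6
python3 - <<'E'
from h import *
p,_=grab_frame("scene");cv2.imwrite("pics/k3.png",crop(p,240,125,40,9))
E
```

```text
t: 18.83
tool_pos: [0.4438, -0.2778, 0.1666]
orientation: [0.003, 0.668, 0.744, 0.0]
contact_force: [0.4, 0.6, -0.2]
finger_gap: 0.0077
t 18.83 pos [ 443.8433 -277.832   166.6339] yaw 96.16 zax [ 0.0053 -0.0036 -1.    ] F [ 0.4014  0.6085 -0.1574] M [-0.0134  0.0055 -0.0295] gap 7.7
turn deg [0.2813 0.2357 1.5563]
tool mm [301.6219 186.2431   6.2775] world [152.8567 319.832   -6.6339]
```

View pics/k3.png

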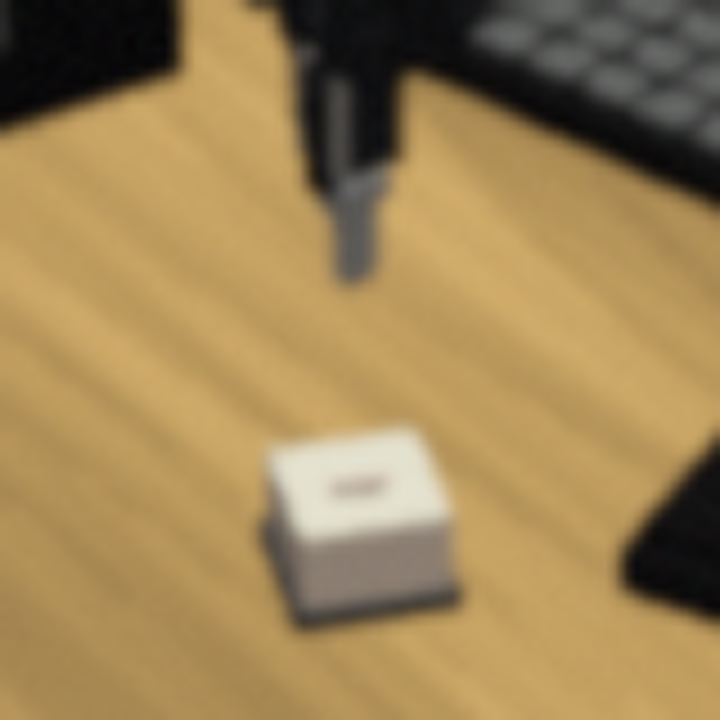

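```bash
python3 - <<'E'
from h import *
print("slot",atz("scene",(358+.5)/9-.5+200,(487+.5)/9-.5+85,.035))
E
python3 -m handwheel '[{"travel":[0.015,0.009,0],"turn":[0.3,0.2,1.5],"claw":1},{"travel":[0.032,0.02,0],"turn":[0,0,0],"claw":1},{"travel":[0.032,0.02,0],"turn":[0,0,0],"claw":1},{"travel":[0.032,0.02,0],"turn":[0,0,0],"claw":1},{"travel":[0.032,0.02,0],"turn":[0,0,0],"claw":1},{"travel":[0.032,0.02,0],"turn":[0,0,0],"claw":1},{"travel":[0.032,0.02,0],"turn":[0,0,0],"claw":1},{"travel":[0.032,0.02,0],"turn":[0,0,0],"claw":1},{"travel":[0.03,0.018,0],"turn":[0,0,0],"claw":1},{"travel":[0.018,0.01,0],"turn":[0,0,0],"claw":1},{"travel":[0.008,0.004,0],"turn":[0,0,0],"claw":1},{"travel":[0,0,0],"turn":[0,0,0],"claw":1}]'; python3 s.py 0.5967 0.042 0.15 94.6
```

```text
slot [ 0.4439 -0.2776  0.035 ]
t: 19.88
tool_pos: [0.6097, 0.04, 0.1619]
orientation: [-0.002, 0.692, 0.722, -0.002]
contact_force: [0.2, 0.2, -0.7]
finger_gap: 0.0075
t 19.88 pos [609.713   39.987  161.9158] yaw 92.49 zax [-0.0061  0.0003 -1.    ] F [ 0.1759  0.2077 -0.6566] M [0.0663 0.0372 0.0184] gap 7.5
turn deg [-0.3467 -0.0362 -2.1091]
tool mm [  2.5704 -12.8408  11.9952] world [-13.013    2.013  -11.9158]
```

```bash
python3 -m handwheel '[{"travel":[0.0025,-0.013,0.005],"turn":[-0.3,0,-2.1],"claw":1},{"travel":[0,0,0.005],"turn":[0,0,0],"claw":1},{"travel":[0,0,0],"turn":[0,0,0],"claw":1},{"travel":[0,0,0],"turn":[0,0,0],"claw":1}]'; python3 s.py 0.5963 0.042 0.14 94.6
```

```text
t: 20.22
tool_pos: [0.595, 0.0371, 0.1508]
orientation: [-0.0, 0.68, 0.733, -0.002]
contact_force: [0.0, 0.8, 0.1]
finger_gap: 0.0076
t 20.22 pos [595.0211  37.1042 150.8396] yaw 94.27 zax [-0.0028 -0.0029 -1.    ] F [0.0441 0.7553 0.1266] M [ 0.0098 -0.0736 -0.0258] gap 7.6
turn deg [-0.1739  0.1521 -0.3336]
tool mm [ 4.8159  1.6724 10.8218] world [  1.2789   4.8958 -10.8396]
```

```bash
python3 -m handwheel '[{"travel":[0.005,0.0015,0.007],"turn":[-0.2,0.2,-0.3],"claw":1},{"travel":[0,0,0.007],"turn":[0,0,0],"claw":1},{"travel":[0,0,0],"turn":[0,0,0],"claw":1},{"travel":[0,0,0],"turn":[0,0,0],"claw":1}]'; python3 s.py 0.5963 0.042 0.13 94.6;python3 - <<'E'
from h import *
p,_=grab_frame("scene");cv2.imwrite("pics/k4.png",crop(p,260,205,30,12));q,_=grab_frame("top");cv2.imwrite("pics/k4t.png",crop(q,243,177,40,9))
E
```

```text
t: 20.55
tool_pos: [0.5971, 0.0383, 0.1355]
orientation: [0.001, 0.681, 0.732, 0.0]
contact_force: [1.6, 0.2, -0.2]
finger_gap: 0.0077
t 20.55 pos [597.1012  38.3251 135.495 ] yaw 94.15 zax [ 0.0011 -0.0005 -1.    ] F [ 1.5632  0.1923 -0.2216] M [ 0.035  -0.0246 -0.0127] gap 7.7
turn deg [ 0.06    0.0343 -0.4499]
tool mm [ 3.7265 -0.5389  5.4922] world [-0.8012  3.6749 -5.495 ]
```

View pics/k4.png

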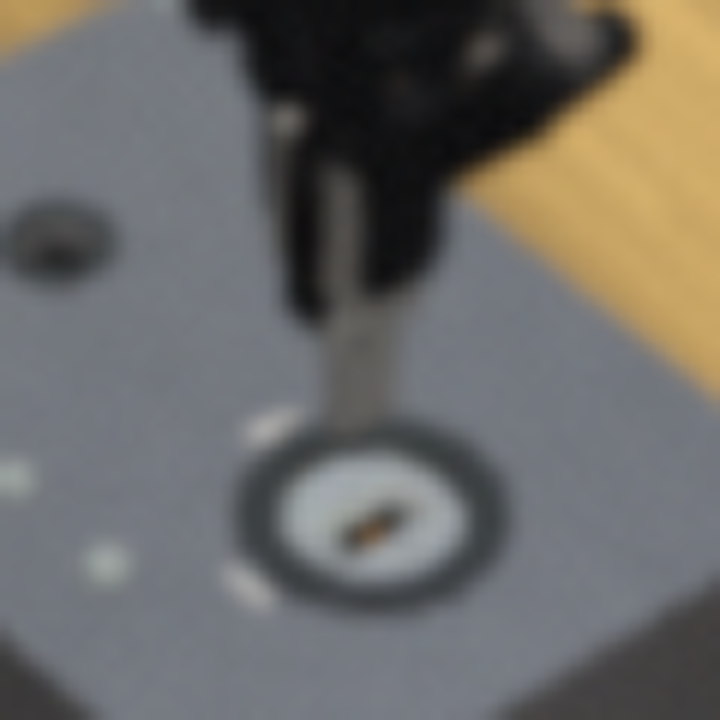

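View pics/k4t.png

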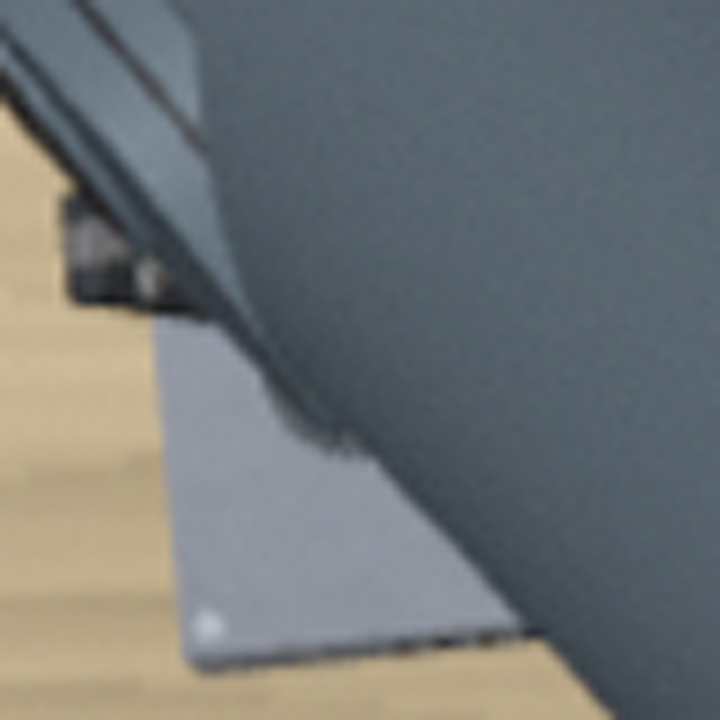

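Run:
```python
from h import *
cc=lambda P:(proj("scene",P)-[230,175]+.5)*12-.5
s=lambda u,v,z:atz("scene",(u+.5)/12-.5+230,(v+.5)/12-.5+175,z)
print("keyway",s(374,518,.06)); print("nose",s(355,434,.081),s(355,430,.082))
k=s(374,518,.06)
y=np.deg2rad(4.2)
for z in(.081,.1):
  for dx,dy in((0,0),(7,0),(-7,0),(7,2.5),(-7,-2.5)):
    w=k+np.array([dx*np.cos(y)-dy*np.sin(y),dx*np.sin(y)+dy*np.cos(y),0])/1000; w[2]=z; print(z,dx,dy,cc(w))
print(cc(k+[0.005,0,0])-cc(k),cc(k+[0,.005,0])-cc(k))
```

```text
keyway [0.595  0.0421 0.06  ]
nose [0.5973 0.0384 0.081 ] [0.5973 0.0383 0.082 ]
0.081 0 0 [375.9368 440.4885]
0.081 7 0 [347.7535 456.3513]
0.081 -7 0 [403.951  424.7208]
0.081 7 2.5 [356.0375 463.5107]
0.081 -7 -2.5 [395.6664 417.6626]
0.1 0 0 [377.7311 368.6773]
0.1 7 0 [349.2313 384.5022]
0.1 -7 0 [406.058  352.9485]
0.1 7 2.5 [357.612  391.6506]
0.1 -7 -2.5 [397.6768 345.9022]
[-21.0133  10.2689] [14.9038 15.0683]
```

```bash
python3 -m handwheel '[{"travel":[0.0042,-0.001,0.003],"turn":[0,0,-0.4],"claw":1},{"travel":[0,0,0.003],"turn":[0,0,0],"claw":1},{"travel":[0,0,0],"turn":[0,0,0],"claw":1}]'; python3 s.py 0.5960 0.042 0.12 94.6;python3 - <<'E'
from h import *
p,_=grab_frame("scene");cv2.imwrite("pics/k5.png",crop(p,260,205,30,12))
E
```

```text
t: 20.9
tool_pos: [0.596, 0.0431, 0.1295]
orientation: [0.001, 0.678, 0.735, 0.001]
contact_force: [-1.2, -0.6, -0.4]
finger_gap: 0.008
t 20.9 pos [595.9873  43.0504 129.5311] yaw 94.59 zax [ 0.0019 -0.0004 -1.    ] F [-1.2448 -0.5972 -0.3866] M [ 0.0557  0.0355 -0.0294] gap 8.0
turn deg [ 0.1049  0.0286 -0.0078]
tool mm [-1.0433 -0.0889  9.5314] world [ 0.0127 -1.0504 -9.5311]
```

View pics/k5.png

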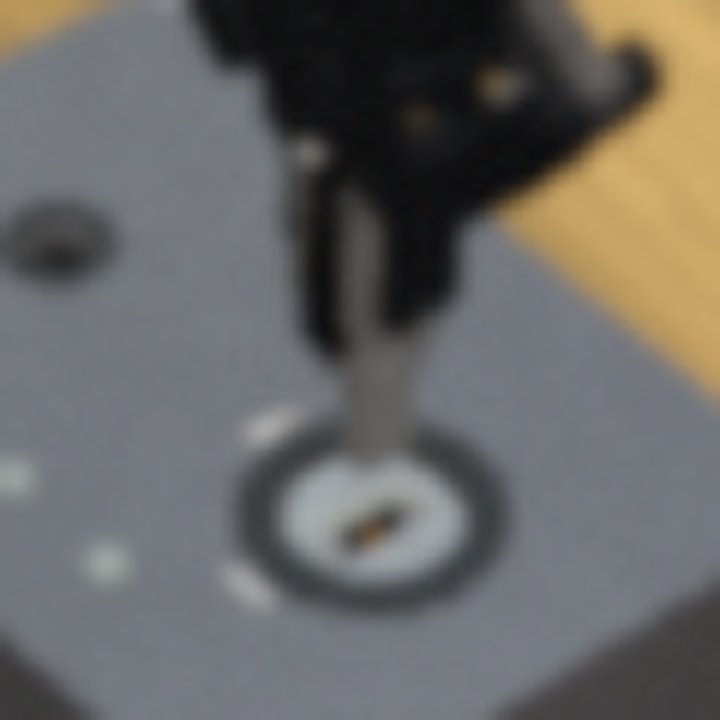

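```bash
for i in 1 2 3; do python3 -m handwheel '[{"travel":[0,0,0.005],"turn":[0,0,0],"claw":1}]' | egrep "tool_pos|force"; done; python3 s.py 0.596 0.0427 0.105 94.6
```

```text
tool_pos: [0.5965, 0.0437, 0.1254]
contact_force: [0.2, -0.1, -0.9]
tool_pos: [0.5966, 0.0438, 0.1202]
contact_force: [-0.3, -0.3, -0.4]
tool_pos: [0.5967, 0.0438, 0.1148]
contact_force: [-0.2, 0.9, 0.0]
t 21.2 pos [596.7025  43.7653 114.7604] yaw 94.62 zax [ 0.0041  0.0002 -1.    ] F [-0.1806  0.8973  0.0337] M [-0.0161  0.0384 -0.0095] gap 7.3
turn deg [0.2324 0.0098 0.0237]
tool mm [-1.0035 -0.8257  9.7573] world [-0.7025 -1.0653 -9.7604]
```

```bash
python3 -m handwheel '[{"travel":[-0.001,-0.0008,0.002],"turn":[0.2,0,0],"claw":1}]' | egrep "tool_pos|force"; for i in 1 2; do python3 -m handwheel '[{"travel":[0,0,0.003],"turn":[0,0,0],"claw":1}]' | egrep "tool_pos|force"; done; python3 s.py 0.596 0.0427 0.105 94.6
python3 - <<'E'
from h import *
p,_=grab_frame("scene");cv2.imwrite("pics/k6.png",crop(p,260,205,30,12))
E
```

```text
tool_pos: [0.5957, 0.0427, 0.1119]
contact_force: [-0.7, 0.1, -0.8]
tool_pos: [0.5958, 0.0425, 0.1085]
contact_force: [0.8, -0.1, -0.7]
tool_pos: [0.5958, 0.0424, 0.1051]
contact_force: [-0.9, -0.7, 4.6]
t 21.45 pos [595.8394  42.4109 105.0716] yaw 94.62 zax [-0.0004 -0.0003 -1.    ] F [-0.9402 -0.6679  4.5872] M [-0.3632  0.002  -0.04  ] gap 7.7
turn deg [-0.0234  0.0156  0.0233]
tool mm [0.2752 0.1834 0.0715] world [ 0.1606  0.2891 -0.0716]
```

View pics/k6.png

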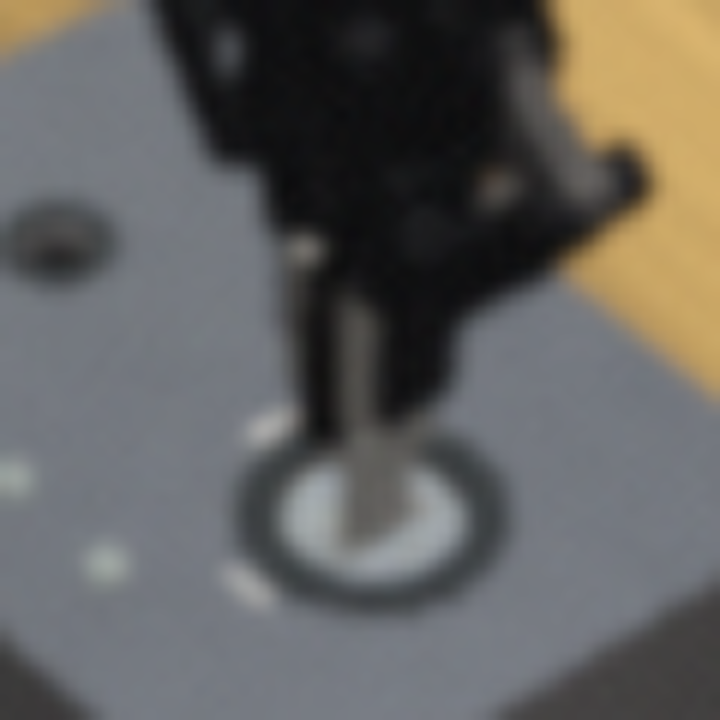

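The blade is in the slot and has reached the first pins. I'll push with a small wiggle.

```bash
for i in 1 2; do python3 -m handwheel '[{"travel":[0,0,0.002],"turn":[0,0,2],"claw":1}]' | egrep "tool_pos|force";python3 -m handwheel '[{"travel":[0,0,0.002],"turn":[0,0,-2],"claw":1}]' | egrep "tool_pos|force"; done; python3 s.py 0.596 0.0425 0.105 94.6
```

```text
tool_pos: [0.5962, 0.0422, 0.1031]
contact_force: [-2.2, 0.1, 12.2]
tool_pos: [0.5965, 0.0424, 0.1016]
contact_force: [-0.9, 0.4, 1.2]
tool_pos: [0.5967, 0.0424, 0.0997]
contact_force: [-1.0, -1.0, 2.4]
tool_pos: [0.5969, 0.0424, 0.0981]
contact_force: [-0.7, 0.2, 5.7]
t 21.83 pos [596.9349  42.4396  98.0779] yaw 94.45 zax [ 0.0021 -0.0006 -1.    ] F [-0.6713  0.2481  5.7179] M [ 0.0916  0.2757 -0.0369] gap 8.0
turn deg [ 0.1184  0.0432 -0.15  ]
tool mm [ 0.1275 -0.9131 -6.9241] world [-0.9349  0.0604  6.9221]
```

```bash
for i in 1 2; do python3 -m handwheel '[{"travel":[0,-0.0007,0.002],"turn":[0,0,2],"claw":1}]' | egrep "tool_pos|force";python3 -m handwheel '[{"travel":[0,-0.0003,0.002],"turn":[0,0,-2],"claw":1}]' | egrep "tool_pos|force"; done; python3 s.py 0.596 0.0425 0.087 94.6
```

```text
tool_pos: [0.5967, 0.0424, 0.0963]
contact_force: [1.3, -0.9, 1.6]
tool_pos: [0.5968, 0.0424, 0.0946]
contact_force: [-0.9, 0.4, 3.5]
tool_pos: [0.5968, 0.0423, 0.0932]
contact_force: [0.5, -2.0, 15.8]
tool_pos: [0.5971, 0.0425, 0.0922]
contact_force: [-2.6, 0.3, 13.8]
t 22.17 pos [597.0927  42.4731  92.2101] yaw 94.4 zax [ 0.0073 -0.0008 -1.    ] F [-2.6343  0.282  13.8101] M [-0.0631  0.6017  0.0205] gap 7.7
turn deg [ 0.4112  0.0768 -0.1968]
tool mm [ 0.1176 -1.1248  5.202 ] world [-1.0927  0.0269 -5.2101]
```

```bash
for i in 1 2; do python3 -m handwheel '[{"travel":[0,-0.0005,0.0025],"turn":[0.3,0,2.5],"claw":1}]' | egrep "tool_pos|force";python3 -m handwheel '[{"travel":[0,-0.0003,0.0025],"turn":[0,0,-2.5],"claw":1}]' | egrep "tool_pos|force"; done; python3 s.py 0.596 0.0425 0.087 94.6
```

```text
tool_pos: [0.5972, 0.0425, 0.0907]
contact_force: [-0.5, -1.5, 6.9]
tool_pos: [0.5972, 0.0425, 0.0891]
contact_force: [-2.4, -0.4, 7.6]
tool_pos: [0.5972, 0.0425, 0.0872]
contact_force: [1.1, -1.4, 7.0]
tool_pos: [0.5975, 0.0426, 0.086]
contact_force: [-8.1, -3.5, 36.0]
t 22.5 pos [597.5384  42.6095  86.0341] yaw 94.33 zax [ 0.0024 -0.0024 -1.    ] F [-8.1076 -3.4789 36.0088] M [-0.6114  2.2159 -0.1638] gap 7.3
turn deg [ 0.1259  0.1494 -0.2734]
tool mm [ 0.0044 -1.5401 -0.9693] world [-1.5384 -0.1095  0.9659]
```

```bash
python3 -m handwheel '[{"travel":[0,-0.0005,0.0006],"turn":[0,0,0],"claw":1},{"travel":[0,-0.0005,0.0006],"turn":[0,0,-0.3],"claw":1}]' 110 | egrep "tool_pos|force"; python3 s.py 0.596 0.0425 0.087 94.6
python3 - <<'E'
from h import *
p,_=grab_frame("scene");cv2.imwrite("pics/k7.png",crop(p,260,205,30,12))
E
```

```text
tool_pos: [0.5971, 0.0426, 0.0865]
contact_force: [1.2, -1.2, 1.8]
t 22.67 pos [597.0937  42.588   86.4912] yaw 94.73 zax [ 0.0043 -0.0032 -1.    ] F [ 1.166  -1.1649  1.8166] M [-0.0401 -0.1437 -0.0052] gap 7.6
turn deg [0.232  0.2021 0.1349]
tool mm [ 0.0007 -1.0951 -0.5133] world [-1.0937 -0.088   0.5088]
```

View pics/k7.png

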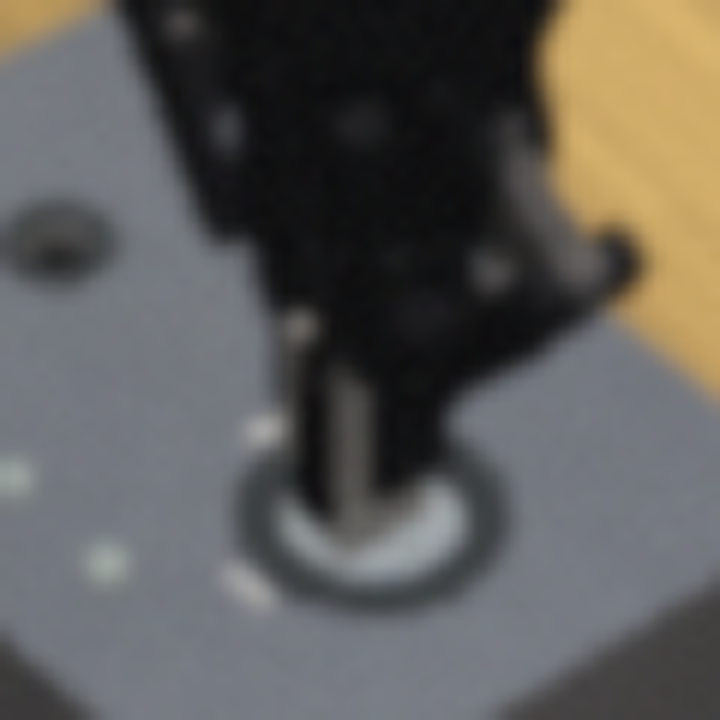

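```bash
python3 -m handwheel '[{"travel":[-0.0001,0,0.0008],"turn":[0,0,4],"claw":1},{"travel":[-0.0002,0,0.0008],"turn":[0,0,5],"claw":1},{"travel":[-0.0002,0,0.0008],"turn":[0,0,6],"claw":1}]' 110 | egrep "tool_pos|force"; python3 s.py 0.5957 0.0415 0.0865 0
```

```text
tool_pos: [0.5973, 0.0416, 0.0864]
contact_force: [-3.5, -1.6, 12.2]
t 22.97 pos [597.2554  41.6106  86.3711] yaw 79.44 zax [ 0.0056 -0.0044 -1.    ] F [-3.4552 -1.6412 12.2433] M [-0.4554  0.9322  0.0652] gap 7.4
turn deg [ 0.4314 -0.0945 79.4432]
tool mm [-0.3941 -1.508  -0.1371] world [-1.5554 -0.1106  0.1289]
```

```bash
python3 -m handwheel '[{"travel":[-0.0001,-0.0003,0.0008],"turn":[0.3,0,6],"claw":1},{"travel":[-0.0001,-0.0003,0.0008],"turn":[0.1,0,6],"claw":1},{"travel":[-0.0001,-0.0003,0.0008],"turn":[0.1,0,6],"claw":1}]' | egrep "tool_pos|force"; python3 s.py 0.5957 0.0415 0.0865 0
```

```text
tool_pos: [0.5971, 0.0403, 0.0864]
contact_force: [-3.2, -1.3, 10.5]
t 23.22 pos [597.0566  40.2742  86.3844] yaw 60.49 zax [-0.0003 -0.004  -1.    ] F [-3.2095 -1.2997 10.5009] M [-0.4759  0.7412  0.1035] gap 7.1
turn deg [ 0.2025  0.1355 60.4902]
tool mm [ 0.3981 -1.7842 -0.1203] world [-1.3566  1.2258  0.1156]
```

```bash
python3 -m handwheel '[{"travel":[0.0002,-0.0003,0.0008],"turn":[0,0,6],"claw":1},{"travel":[0.0002,-0.0003,0.0008],"turn":[0,0,6],"claw":1},{"travel":[0.0002,-0.0003,0.0008],"turn":[0,0,6],"claw":1}]' | egrep "tool_pos|force"; python3 s.py 0.5957 0.0415 0.0865 0
```

```text
tool_pos: [0.5963, 0.0393, 0.0863]
contact_force: [-4.6, -2.6, 11.7]
t 23.47 pos [596.32    39.2628  86.3488] yaw 41.49 zax [ 0.     -0.0077 -1.    ] F [-4.6236 -2.5631 11.6749] M [-0.5438  1.0332  0.109 ] gap 7.4
turn deg [ 0.4225  0.1592 41.4893]
tool mm [ 1.0169 -2.0857 -0.1684] world [-0.62    2.2372  0.1512]
```

```bash
python3 -m handwheel '[{"travel":[-0.0003,0,0.0007],"turn":[0.3,0,6],"claw":1},{"travel":[-0.0003,0,0.0007],"turn":[0.1,0,6],"claw":1},{"travel":[-0.0003,0,0.0007],"turn":[0.1,0,6],"claw":1}]' | egrep "tool_pos|force"; python3 s.py 0.5943 0.039 0.0865 0
```

```text
tool_pos: [0.5953, 0.0383, 0.0864]
contact_force: [-3.5, -0.4, 10.1]
t 23.72 pos [595.2851  38.3043  86.3532] yaw 22.58 zax [-0.0042 -0.002  -1.    ] F [-3.5065 -0.3696 10.0988] M [-0.2174  0.8445  0.0841] gap 7.2
turn deg [ 0.0638  0.2619 22.5751]
tool mm [-0.6432 -1.0205 -0.144 ] world [-0.9851  0.6957  0.1468]
```

```bash
python3 -m handwheel '[{"travel":[-0.0003,0,0.0007],"turn":[0,0.1,6],"claw":1},{"travel":[-0.0003,0,0.0007],"turn":[0,0.1,6],"claw":1},{"travel":[-0.0003,0,0.0007],"turn":[0,0.1,4.5],"claw":1}]' | egrep "tool_pos|force"; python3 s.py 0.5943 0.039 0.0865 0
```

```text
tool_pos: [0.5939, 0.0379, 0.0864]
contact_force: [-2.3, -0.0, 9.7]
t 23.97 pos [593.9295  37.8721  86.3672] yaw 5.14 zax [ 0.0012 -0.0017 -1.    ] F [-2.2712 -0.0464  9.7219] M [-0.117   0.7521  0.132 ] gap 7.3
turn deg [ 0.0979 -0.0651  5.1434]
tool mm [ 0.4702 -1.0899 -0.1342] world [0.3705 1.1279 0.1328]
```

```bash
for i in 1 2 3; do python3 -m handwheel '[{"travel":[0,0,0.0006],"turn":[0,0,3],"claw":1}]' | egrep "tool_pos|force"; python3 s.py; done
```

```text
tool_pos: [0.5936, 0.0379, 0.0864]
contact_force: [-2.7, 0.1, 9.2]
t 24.05 pos [593.5839  37.8904  86.4022] yaw 1.89 zax [ 0.0012 -0.0021 -1.    ] F [-2.7133  0.1035  9.1639] M [-0.1048  0.9695  0.2011] gap 7.2
tool_pos: [0.5932, 0.038, 0.0864]
contact_force: [-3.0, 0.2, 10.3]
t 24.13 pos [593.2168  37.9802  86.3607] yaw -1.25 zax [ 0.0009 -0.0025 -1.    ] F [-3.0303  0.1562 10.2925] M [-0.1325  0.793   0.3737] gap 7.4
tool_pos: [0.593, 0.038, 0.0864]
contact_force: [-3.0, -1.3, 8.8]
t 24.22 pos [593.0005  38.0278  86.392 ] yaw -4.34 zax [ 0.001  -0.0029 -1.    ] F [-2.9654 -1.3003  8.7946] M [-0.294   0.6615  0.7148] gap 7.3
```

```bash
python3 -m handwheel '[{"travel":[0,0,0.0006],"turn":[0,0,0.3],"claw":1},{"travel":[0,0,0.0006],"turn":[0,0,0.3],"claw":1},{"travel":[0,0,0.0006],"turn":[0,0,0.3],"claw":1},{"travel":[0,0,0.0006],"turn":[0,0,0.3],"claw":1}]' | egrep "tool_pos|force"; python3 s.py
python3 - <<'E'
from h import *
p,_=grab_frame("scene");cv2.imwrite("pics/k8.png",crop(p,260,205,30,12));cv2.imwrite("pics/k8f.png",p);q,_=grab_frame("top");cv2.imwrite("pics/k8t.png",q)
E
python3 s.py
```

```text
tool_pos: [0.5928, 0.0382, 0.0864]
contact_force: [-2.4, -0.9, 9.1]
t 24.55 pos [592.8395  38.2238  86.3668] yaw -5.5 zax [ 0.0024 -0.005  -1.    ] F [-2.4394 -0.8804  9.1198] M [-0.3032  0.627   0.6739] gap 7.4
t 24.65 pos [592.8514  38.2369  86.3903] yaw -5.49 zax [ 0.0025 -0.005  -1.    ] F [-2.013  -1.2959  9.7249] M [-0.1584  0.5713  0.65  ] gap 7.5
```

View pics/k8.png

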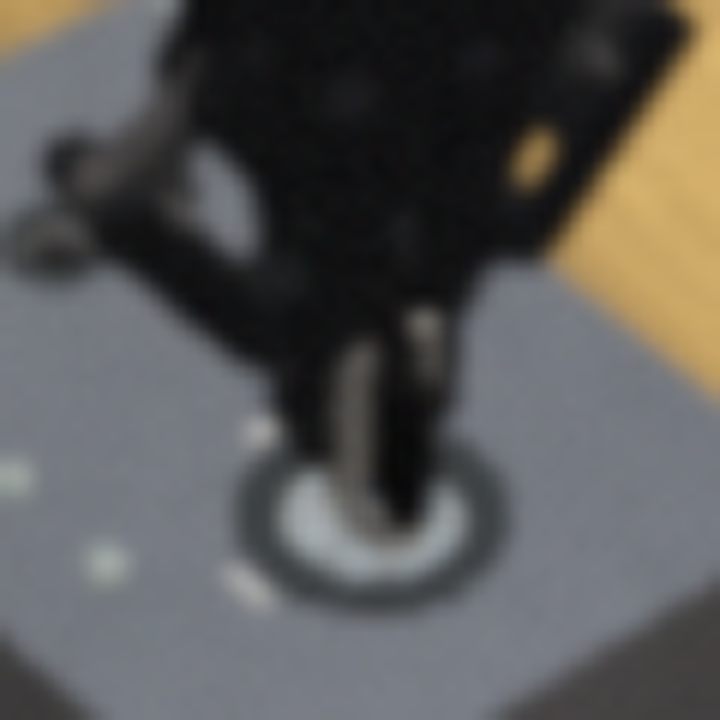

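View pics/k8f.png

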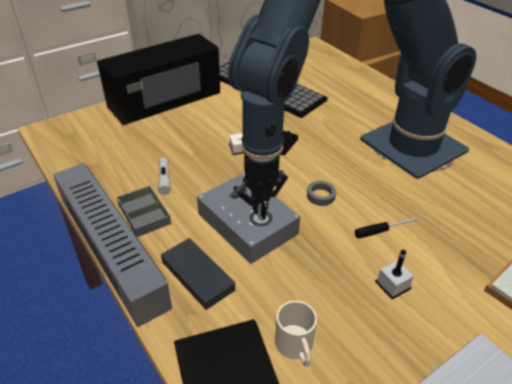

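View pics/k8t.png

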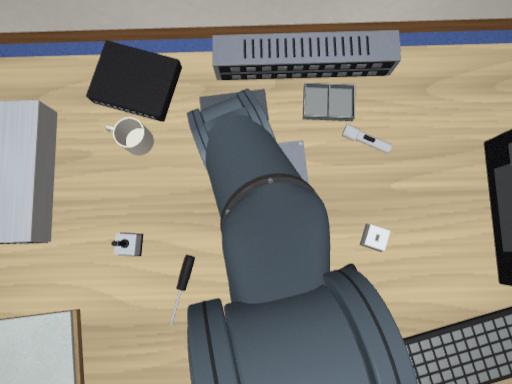

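Run:
```python
from plant import *
print(job_done())
```

```text
the job is handed in; nothing more can be done
None
```

I did the whole job and handed it in at 24.7 s of the 72 s limit. It reported no verdict, so what follows is from my own readings and pictures.

- **Reset button:** I pressed it to its stop with the stylus and held it there for about 0.25 s at 10–23 N. The first push peaked at about 54 N, well above the 4.2 N needed, and the stylus slipped about 1 mm up in the grip.
- **Stylus:** It is back in its stand. The close-up after release shows the collar on the block and the handle upright. Seating it peaked at about 57 N.
- **Key insertion:** Both pin pairs caught, and a ±2–2.5° wiggle got the key past them. It came home at a TCP height of 86.0–86.5 mm against 86.5 mm expected.
- **Key turn:** I turned the key about 100° clockwise, from yaw 94.7° to –5.5°. Torque rose from the spring's 0.13 N m to about 0.65 N m, so it is against the stop.
- **At hand-in:** The key was still gripped (grip set to 110 N) with a push of about 9 N down, and the last readings were steady.
- **Bystanders:** In the last pictures the mug, screwdriver, flashlight and tray look unmoved. The tape roll, mouse and network switch show in the scene view, though the arm hides them in whole or part from above.

**One disagreement:** during the turn the TCP drifted 3–4 mm sideways, so the key sits about 3 mm off centre along the pads. The camera had suggested 1–2 mm. The blade is held by the slot, so I don't expect this to affect the key's position on the plug.

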